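# Shingle chair slats on a drying tray and start it

### The job

Finish loading the sloping drying tray: lay the two loose tenoned chair slats on it one after the other, carrying on to the right (as seen from the robot) the shingle begun by the slat at the left fence. Each lies lengthwise up the slope, foot against the bottom ledge, its left edge lapping about 20 mm (a third of its width) over the slat before it; set them down gently rather than dropping them, and leave the first slat and everything else on the bench where they are. Then start the dryer with the big round domed key: press just until it clicks, do not push on to the bottom, and let go.

Things in the scene. Friction and masses are not known exactly. Their poses are not given: they have to be found in the camera images.
- tray: Fixed drying tray: flat slotted steel bed sloping 25 degrees, low edge towards the robot (give or take yaw). Origin on the bed's surface at the ledge's inner face, midway across, 55 mm above the bench. x up the slope, y left along the ledge, z square out of the bed. Bed: x 0 to 200, y -110 to 110 mm. Ledge at x=0 is 20 mm high, left fence at y=110 14 mm. Behind it a lower blower box.
- slat0: The first slat, already lying on the bed beside the left fence, foot against the ledge; loose. Same make as the others. Its centre is about 80 mm up the slope and 73 mm left of the tray's middle. Origin: centre of its underside; x up the slope, y to the tray's left, z out of the bed.
- slat_a: One of the two loose pale ash chair-back slats, alike and in either order: flat, 9 mm thick, 160 mm long overall, 60 mm wide over the middle 130 mm, with a tenon 15 mm long and 36 mm wide at each end; about 55 g. Lies flat on the bench. Origin: centre of its underside; x along its length, y across its width, z up.
- slat_b: The other loose slat, same shape and axes.
- key_top (a point): Centre of the top of the start key, a black rubber dome key 36 mm across in a metal ring, pressed along the tray's -z. At rest its top is 13 mm above the control panel and 28 mm above the plane of the bed. The panel lies right of the bed (tray y -120 to -220, x 0 to 170 mm), parallel to it and 15 mm above it; its window and two small flat square keys are not used.
- start_key (a joint): How far the start key is pressed, m: 0 at rest, 0.009 at its stop; it springs back. The force grows to about 5 N at 2.2 mm, then the dome clicks: it drops to 2.6 N at 4.8 mm, and climbs again beyond (5 N at 6.3 mm, 8 N at 7.2 mm, 11 N at 8 mm). It has clicked from 3.2 mm on, and counts as pushed to the bottom beyond 7.2 mm.
- plane: Bystander: steel block plane, 160 x 50 x 60 mm. Origin: centre of its underside.
- offcut: Bystander: plain thick wood offcut without tenons, 105 x 62 x 24 mm. Origin: centre of its underside.
- sanding_block: Bystander: cork and wood sanding block, 115 x 66 x 36 mm. Origin: centre of its underside.
- try_square: Bystander: try square lying flat, 115 mm wooden stock and 150 mm steel blade, 16 mm high. Origin: under the middle of the stock's inner face.
- mallet: Bystander: wooden mallet lying on its side, 310 mm long, head 115 mm wide and 62 mm high. Origin: on the bench, near the middle of its length.
- glue_bottle: Bystander: white glue bottle, 68 mm across, 170 mm tall. Origin: centre of its base.
- wax_tin: Bystander: round metal tin, 90 mm across, 60 mm tall. Origin: centre of its base.
Things that resemble listed ones, but are neither listed nor needed, are in the scene too. What is shaped like the slat0 but grey or orange is not meant.

How it is judged:
On the way, in this order (a step that is already met when the one before it is completed fails the run):
1. one loose slat lies on the bed lapping over the first slat's right edge, foot against the ledge (((y of slat_a in the frame of slat0 between -0.052 and -0.028 m and x of slat_a in the frame of tray below 0.092 m and z of slat_a in the frame of tray between 0.003 and 0.015 m and angle between the x axis of slat_a and the x axis of tray, either way round below 0.15 rad) or (y of slat_b in the frame of slat0 between -0.052 and -0.028 m and x of slat_b in the frame of tray below 0.092 m and z of slat_b in the frame of tray between 0.003 and 0.015 m and angle between the x axis of slat_b and the x axis of tray, either way round below 0.15 rad))), for 0.2 s.
2. the other slat lies lapping over that one in the same way (((y of slat_a in the frame of slat0 between -0.052 and -0.028 m and x of each of slat_a, slat_b in the frame of tray below 0.092 m and z of slat_a in the frame of tray between 0.003 and 0.015 m and angle between the x axis of each of slat_a, slat_b and the x axis of tray, either way round below 0.15 rad and y of slat_b in the frame of slat0 between -0.104 and -0.056 m and z of slat_b in the frame of tray between 0.003 and 0.015 m and distance between slat_a and slat_b between 0.028 and 0.053 m) or (y of slat_b in the frame of slat0 between -0.052 and -0.028 m and x of each of slat_b, slat_a in the frame of tray below 0.092 m and z of slat_b in the frame of tray between 0.003 and 0.015 m and angle between the x axis of each of slat_b, slat_a and the x axis of tray, either way round below 0.15 rad and y of slat_a in the frame of slat0 between -0.104 and -0.056 m and z of slat_a in the frame of tray between 0.003 and 0.015 m and distance between slat_b and slat_a between 0.028 and 0.053 m))), for 0.2 s.
3. with both laid, the start key is pressed past its click (3.2 mm) (value of joint start_key above 0.0032 m), for 0.02 s.
At the end, for the whole second after the job is handed in: Three slats lie still, shingled to the right from the left fence: the first flat; the others each 28 to 52 mm right of the one before (lap 8 to 32 mm), lapping edge on top, up the slope within 8 degrees, feet within 12 mm of the ledge. The key, clicked after that, is up (((y of slat_a in the frame of slat0 between -0.052 and -0.028 m and x of each of slat_a, slat_b in the frame of tray below 0.092 m and z of slat_a in the frame of tray between 0.003 and 0.015 m and angle between the x axis of each of slat_a, slat_b and the x axis of tray, either way round below 0.15 rad and y of slat_b in the frame of slat0 between -0.104 and -0.056 m and z of slat_b in the frame of tray between 0.003 and 0.015 m and distance between slat_a and slat_b between 0.028 and 0.053 m) or (y of slat_b in the frame of slat0 between -0.052 and -0.028 m and x of each of slat_b, slat_a in the frame of tray below 0.092 m and z of slat_b in the frame of tray between 0.003 and 0.015 m and angle between the x axis of each of slat_b, slat_a and the x axis of tray, either way round below 0.15 rad and y of slat_a in the frame of slat0 between -0.104 and -0.056 m and z of slat_a in the frame of tray between 0.003 and 0.015 m and distance between slat_b and slat_a between 0.028 and 0.053 m)) and x of slat0 in the frame of tray below 0.092 m and z of slat0 in the frame of tray between -0.003 and 0.003 m and linear speed of each of slat0, slat_a, slat_b below 0.02 m/s and value of joint start_key below 0.0015 m); the robot touches nothing.
It fails at once if a slat was dropped or thrown (moved faster than 0.6 m/s with no finger on it) ((linear speed of slat_a above 0.6 m/s and contact force between the fingers and slat_a below 0.01 N) or (linear speed of slat_b above 0.6 m/s and contact force between the fingers and slat_b below 0.01 N)).
It fails at once if the start key was pushed to the bottom (more than 7.2 mm) (value of joint start_key above 0.0072 m).
It fails at once if the first slat was shifted by more than 15 mm (distance of slat0 from where it was at the start of the episode above 0.015 m).
It fails at once if a bystander was shifted by more than 30 mm (distance of any of plane, offcut, sanding_block, try_square, mallet, glue_bottle, wax_tin from where it was at the start of the episode above 0.03 m).
It also fails if it takes over 67 s, if anything falls off the work surface, if the arm or the gripper's body presses on something with over 40 N, if the wrist force passes 120 N, or if a joint passes its speed limit or range.

### The arm

A 6-joint arm with a two-finger parallel gripper is mounted at the origin on the work surface. World frame = base frame: x ahead of the robot, y to its left, z up, the work surface at z = 0. Lengths are in m, angles in rad, forces in N, time in s.
With the tool pointing down it reaches from about 0.25 to 0.725 m from the base axis. Payload 4 kg.
Tool frame: the origin (TCP) lies on the centre line of the jaws, within the pads' length; the fingertips stand 11 mm ahead of it and the grasp point (between the pads) lies 8 mm behind it (bot.nose_length is the distance from the TCP to the fingertips, in m); z points along the fingers, y is the direction in which the jaws open and shut (so a half turn about z gives the same grasp; the last joint's range is limited). The gripper opens to 85 mm and grips with 20 to 120 N. Pads are 22 mm wide; open, the fingers measure 114 mm over their backs; the gripper's body (76 mm by 85 mm) begins 54 mm behind the grasp point. The pads swing forward as they close: fully open they stand 13 mm farther back than shut.
Start: joints at [1.189, 0.241, 0.005, 1.335, 0, 1.571], TCP at [0.186, 0.464, 0.215] pointing down, gripper open.
Joint ranges: [-2.72, 2.72], [-1.05, 1.87], [-1.09, 1.28], [-1.99, 2.15], [-1.42, 1.44], [-3.14, 3.14]. Speed limits (rad/s): [2.79, 2.79, 3.14, 3.14, 3.14, 3.14].

### API

Orientations are given as a unit quaternion [x, y, z, w].
In Python, from workcell import bot gives the robot as it stands.
- The arm moves only by the tool play_rows, never from a script. Its argument "plan" is one flat list of numbers, 6 for each row, row after row: the shift along the tool's x, y, z in mm, then the turn, a rotation vector about the tool's x, y, z in rad. A call has 1 to 20 rows; each row shifts and turns the commanded pose from where the row before left it, along the tool's axes as they then stand; what a row does not reach is not made up. A row lasts 1/8 s, in which the tool goes at most 62.5 mm and 10.7 degrees, less where a joint would pass 70% of its speed; a pose out of reach is approached as far as the arm can. A call with a gripper value outside its range is refused whole. "hand" is the opening in per cent of the stroke, from 0 (shut) to 100 (fully open), set as the call begins (left out, the last holds). The fingers move at their own pace and stop on an object; the grip force is fixed at half the most. Time passes only in rows, so rows that do not move let the fingers close. It gives the time, the measured TCP pose, the force and the opening at its end, in the units of the state.
- bot.get_obs(): the state, without advancing time (a new reading comes with each control period).
- bot.camera(name): name is "side" or "top"; returns a dict with "frame" (480x640x3 uint8, blue, green, red), "range_z" (480x640 float32, m along the optical axis (not along the pixel's ray), 0 where there is no reading), "K" (3x3 intrinsics, pixels), "cam_to_world" (4x4, takes a point from camera to world coordinates). Camera axes: x right, y down, z forward; pixel columns grow to the right and rows downward; lengths in m; the calibration is good to about 2 mm. A picture is of the moment at which its call begins.
- bot.job_done(): hands the job in, once; it reports no verdict.
Trained networks look in the newest picture that a camera, given by its name, has taken for a name from the list of things; names that differ only in an ending like _2 or _b are one class to them, and where a whole thing is asked for, a point or a joint stands for the part that bears it (a point fixed in the world has none). Each returns a list of dicts, best first, with "p" (0 to 1); they miss things now and then, are a little off and sometimes report something else, mostly with a low value. They report only what shows in the picture. A call takes as long as a camera call. They do not tell look-alikes from the thing itself.
- bot.outline_of(query, camera): "mask" (480x640 bool, what is visible of it) and "point" ([row, column] in pixels, amid what is visible of it).
The state is a dict: "clock": time; "joint_pos": joint angles; "joint_vel": joint speeds; "tau": joint torques, N m; "eef_pos": TCP position; "tool_rot": TCP orientation; "ft_force": force on the tool from outside, world axes, zero at the start; "ft_torque": the same for the moment, N m; "grip_width": finger opening in m.
Only numpy, scipy, OpenCV 4.12 (cv2) and the standard library are available. Lean on these libraries where they do the work, as an engineer would, in place of code of your own. Each camera call takes 0.05 s, during which the arm holds its last target.

## Working session

There is one attempt and no reset: what is moved stays moved. The work goes in short steps, Python scripts to look and compute and a tool call to move; the robot and the scene stay as the last step left them, time stands still between calls to the robot, and variables do not carry over. Pictures are saved under pics/ and viewed, and the job is handed in when it is done.

Besides the shell and the picture viewer there is one more tool, called after "Emit:" as a command line: name --argument value ..., lists and objects as JSON in quotes. play_rows: Moves the arm, as the interface text tells. Its arguments: {"type":"object","properties":{"plan":{"type":"array","items":{"type":"number"}},"hand":{"type":"number"}},"required":["plan"]}

```bash
mkdir -p pics; ls
cat > h.py <<'E'
import numpy as np, cv2
from workcell import bot
from scipy.spatial.transform import Rotation as R
def cloud(c):
    z=c["range_z"];K=c["K"];v,u=np.mgrid[0:480,0:640]
    P=np.stack([(u-K[0,2])/K[0,0]*z,(v-K[1,2])/K[1,1]*z,z],-1)
    T=c["cam_to_world"]
    W=P@T[:3,:3].T+T[:3,3]; W[z<=0]=np.nan
    return W
E
python3 - <<'E'
from h import *
o=bot.get_obs(); print(o)
for n in("top","side"):
    c=bot.camera(n); cv2.imwrite(f"pics/{n}0.png",c["frame"]); W=cloud(c); np.save(n+"0.npy",W); cv2.imwrite(n+"0raw.png",c["frame"])
    print(c["cam_to_world"],c["K"])
    for q in("tray","slat_a","slat0","key_top"):
        for d in bot.outline_of(q,n):
            m=d["mask"]; p=np.nanmedian(W[m],0); print(n,q,round(d["p"],2),np.round(d["point"]),m.sum(),np.round(p,3))
E
```

```text
pics
{'clock': 0.0, 'joint_pos': array([1.18898615e+00, 2.41458557e-01, 3.72142231e-03, 1.33518884e+00,
       4.61855525e-06, 1.57078588e+00]), 'joint_vel': array([ 8.14552243e-05, -1.41225935e-03,  6.12040985e-04,  8.46685267e-05,
        3.89260142e-05,  7.87131526e-04]), 'tau': array([ 1.05778832e-03, -3.72315896e+01,  2.52408278e+01,  1.67654618e-02,
        1.56354649e-04, -1.36198389e-05]), 'eef_pos': array([0.18605174, 0.46338035, 0.21438916]), 'tool_rot': array([ 1.89742387e-01,  9.81833333e-01, -1.04503808e-03, -2.04320229e-04]), 'ft_force': array([ 0.13444604, -0.60815681, -0.50282565]), 'ft_torque': array([-0.00057061,  0.02490422, -0.02601741]), 'grip_width': 0.08545008806614567}
[[-0.00554937 -0.99508942  0.09882438  0.29614491]
 [-0.99992205  0.0044165  -0.01167851  0.13584226]
 [ 0.01118471 -0.09888148 -0.99503636  1.69399177]
 [ 0.          0.          0.          1.        ]] [[588.28011882   0.         322.93785064]
 [  0.         588.28011882 243.36385208]
 [  0.           0.           1.        ]]
top tray 0.9 [181. 299.] 7805 [0.625 0.179 0.103]
top slat_a 0.95 
[... 1176 characters left out ...]
de slat_a 0.83 [276. 431.] 678 [0.194 0.36  0.01 ]
side slat_a 0.75 [221. 312.] 464 [ 0.382 -0.08   0.01 ]
side slat_a 0.63 [387. 432.] 1427 [0.483 0.685 0.01 ]
side slat_a 0.61 [287. 318.] 541 [0.586 0.311 0.103]
side slat_a 0.6 [219. 258.] 492 [ 0.546 -0.191  0.009]
side slat_a 0.32 [186. 201.] 677 [ 0.675 -0.365  0.085]
side slat0 0.89 [191. 240.] 357 [ 0.508 -0.377  0.009]
side slat0 0.83 [276. 431.] 678 [0.194 0.36  0.01 ]
side slat0 0.75 [221. 312.] 464 [ 0.382 -0.08   0.01 ]
side slat0 0.63 [387. 432.] 1427 [0.483 0.685 0.01 ]
side slat0 0.61 [287. 318.] 541 [0.586 0.311 0.103]
side slat0 0.6 [219. 258.] 492 [ 0.546 -0.191  0.009]
side slat0 0.32 [186. 201.] 677 [ 0.675 -0.365  0.085]
```

View pics/top0.png

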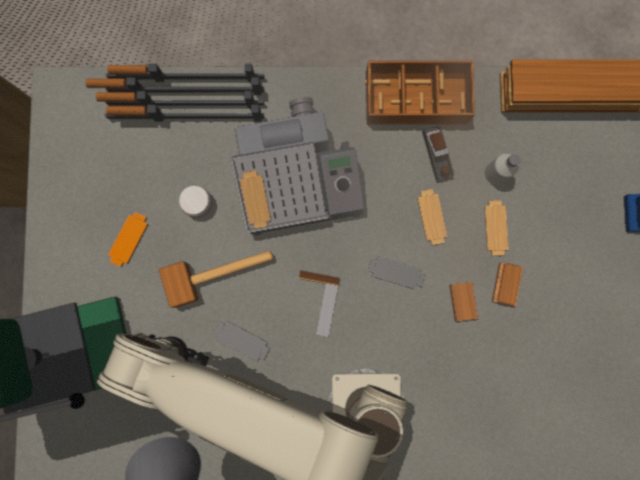

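View pics/side0.png

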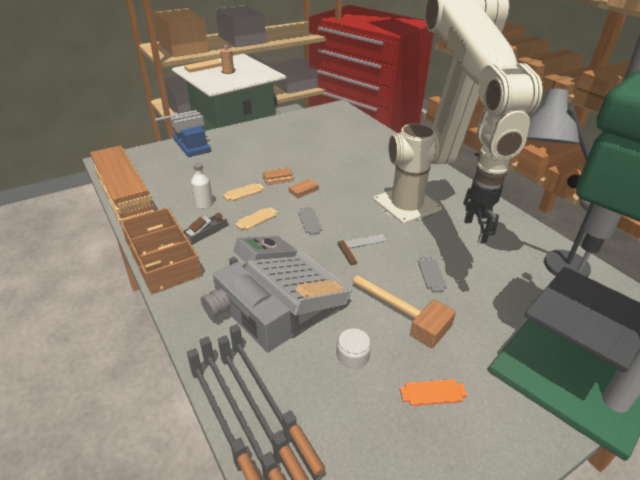

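Run:
```python
import cv2
a=cv2.imread("top0raw.png")[130:290,220:460]; cv2.imwrite("pics/top0z.png",cv2.resize(a,(800,533),interpolation=cv2.INTER_CUBIC))
```

```text
(no output)
```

View pics/top0z.png

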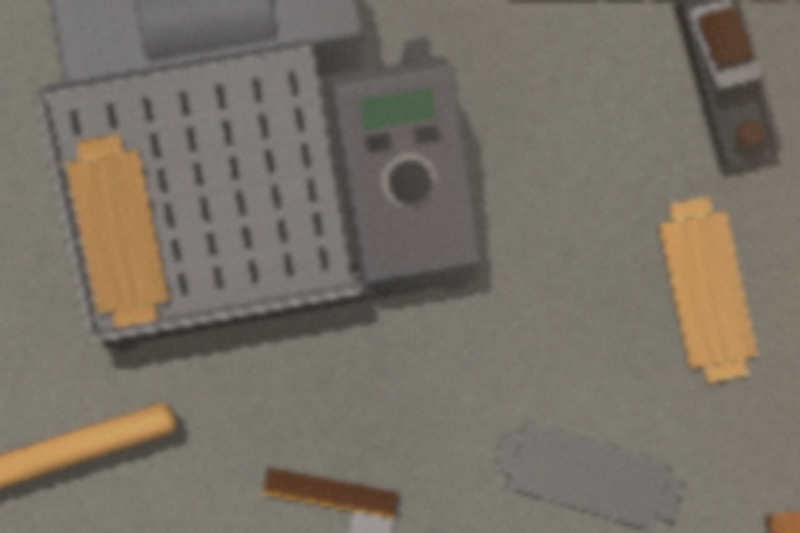

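The top view shows pale loose slats at px (432,217) and (497,228). Slat0 is on the tray at (257,198) and the key is at (343,185). Grey and orange look-alikes lie elsewhere. Next I'll fit the poses.

```bash
cat > fit.py <<'E'
from h import *
def plane_hits(c,uv,n,d):  # points n.p=d
    K=c["K"];T=c["cam_to_world"]
    r=np.c_[(uv[:,0]-K[0,2])/K[0,0],(uv[:,1]-K[1,2])/K[1,1],np.ones(len(uv))]@T[:3,:3].T
    t=(d-T[:3,3]@n)/(r@n); return T[:3,3]+t[:,None]*r
def bedfit(W,m):
    P=W[m]; P=P[~np.isnan(P).any(1)]
    for _ in range(8):
        A=np.c_[P[:,:2],np.ones(len(P))]; s=np.linalg.lstsq(A,P[:,2],rcond=None)[0]
        r=P[:,2]-A@s; P=P[(abs(r)<max(.003,1.5*np.std(r)*1.0))]
    return s,np.std(r),len(P)
def slatrect(c,m,n,d,ex):
    v,u=np.nonzero(m); P=plane_hits(c,np.c_[u,v].astype(float),n,d)
    ey=np.cross(n,ex); q=np.c_[P@ex,P@ey]*1000
    (cx,cy),(w,h),a=cv2.minAreaRect(q.astype(np.float32))
    if w<h:a+=90
    a=(a+90)%180-90
    C=q.mean(0)
    return np.r_[cx,cy],C,sorted((w,h)),a
E
python3 - <<'E'
from fit import *
print("nose",bot.nose_length)
for cn in("top","side"):
    c=bot.camera(cn);W=cloud(c)
    t=bot.outline_of("tray",cn)[0]["mask"]; 
    S=bot.outline_of("slat_a",cn)
    sm=np.zeros_like(t)
    for d in S: sm|=d["mask"]
    # bed: tray mask points within the given slab
    H=W[...,2]
    m=t&~cv2.dilate(sm.astype(np.uint8),np.ones((3,3))).astype(bool)&(H>.055)&(H<.145)&(W[...,1]>.12)
    s,sd,N=bedfit(W,m); slope=np.degrees(np.arctan(np.hypot(*s[:2]))); yaw=np.arctan2(s[1],s[0])
    print(cn,"bed",s,"slope",slope,"yaw",np.degrees(yaw),sd*1000,N)
    for d in S:
        p=np.nanmedian(W[d["mask"]],0)
        if p[2]<.02:
            print(" slat",np.round(d["point"]),slatrect(c,d["mask"],np.array([0,0,1.]),.009,np.array([1.,0,0])))
        else: print(" elev",np.round(d["point"]),p)
    k=bot.outline_of("key_top",cn)
    for d in k: print(" key",d["p"],np.nanmedian(W[d["mask"]],0),np.nanmax(W[d["mask"]][:,2]))
E
```

```text
nose 0.011
top bed [ 0.44779174  0.08316643 -0.1965632 ] slope 24.486860851322945 yaw 10.521416273204109 1.6865281818272535 2391
 elev [198. 254.] [0.57795161 0.30494519 0.09694246]
 slat [345. 243.] (array([188.30308533, 349.37002563]), array([187.62663337, 348.60523123]), [62.65810775756836, 161.0899658203125], 62.329593658447266)
 slat [238. 124.] (array([478.72262573, 677.83166504]), array([478.40127515, 677.86308472]), [62.00923156738281, 157.9779052734375], -25.958168029785156)
 slat [271. 397.] (array([380.86218262, -91.03599548]), array([380.39165621, -90.63485279]), [58.640506744384766, 156.9475860595703], 73.43412017822266)
 slat [216. 430.] (array([ 539.3427124 , -198.37350464]), array([ 538.4805123 , -198.60581976]), [62.86656951904297, 162.28948974609375], 10.5906400680542)
 slat [226. 492.] (array([ 504.8782959 , -382.87615967]), array([ 506.29341376, -383.45724904]), [62.75627899169922, 155.1763916015625], 0.9166587591171265)
 key 0.67 [ 0.54111366 -0.19684644  0.00776881] 0.022359424308953324
 key 0.64 [0.61474807 0.06428058 0.11380101] 0.12375579734019526Traceback (most recent call last):
  File "<stdin>", line 5, in <module>
IndexError: list index out of range
```

Run:
```python
from fit import *
cs={}
for cn in("top","side"):
    c=bot.camera(cn);W=cloud(c);H=W[...,2]
    hsv=cv2.cvtColor(c["frame"],cv2.COLOR_BGR2HSV)
    wood=(hsv[...,1]>85)&(hsv[...,0]>8)&(hsv[...,0]<24)&(hsv[...,2]>105)
    x,y=W[...,0],W[...,1]
    if cn=="top":
        m=(x>.55)&(x<.73)&(y>.13)&(y<.26)&(H>.06)&(H<.15)&~wood
    else: m=(x>.52)&(x<.75)&(y>.1)&(y<.33)&(H>.06)&(H<.16)&~wood
    s,sd,N=bedfit(W,m);yaw=np.arctan2(s[1],s[0])
    print(cn,"bed",s,np.degrees(np.arctan(np.hypot(*s[:2]))),"yaw",np.degrees(yaw),sd*1000,N)
    for name,(px,py) in dict(a=(.539,-.198),b=(.506,-.383)).items():
        mm=wood&(np.hypot(x-px,y-py)<.11)&(H<.04)
        n,l,st,ce=cv2.connectedComponentsWithStats(mm.astype(np.uint8)); i=1+np.argmax(st[1:,4]);mm=l==i
        print(name,mm.sum(),slatrect(c,mm,np.array([0,0,1.]),.009 if cn=="top" else .009,np.array([1.,0,0])))
    mm=wood&(np.hypot(x-.58,y-.305)<.13)&(H>.05)
    n,l,st,ce=cv2.connectedComponentsWithStats(mm.astype(np.uint8)); i=1+np.argmax(st[1:,4]);mm=l==i
    s0,sd0,N0=bedfit(W,mm); print("s0 plane",s0,np.degrees(np.arctan(np.hypot(*s0[:2]))),np.degrees(np.arctan2(s0[1],s0[0])),sd0*1000,N0, "meas h over bed",np.median((W[mm][:,2]-np.c_[W[mm][:,:2],np.ones(mm.sum())]@s)*np.cos(.436)))
    np.savez(cn+"_d.npz",W=W,wood=wood,s0=mm,frame=c["frame"],K=c["K"],T=c["cam_to_world"])
```

```text
top bed [ 0.44993171  0.07617624 -0.19658501] 24.52885968675916 yaw 9.609407349700348 1.624046454109912 1561
a 1079 (array([ 540.39038086, -200.29621887]), array([ 540.21893528, -200.35655568]), [61.874237060546875, 161.20008850097656], 10.783035278320312)
b 1097 (array([ 507.73431396, -385.68862915]), array([ 506.98799945, -385.77768265]), [62.1031608581543, 161.0706787109375], 1.2614333629608154)
s0 plane [ 0.46207594  0.0830823  -0.19575098] 25.14938492552742 10.192999261806838 1.6271029885795223 607 meas h over bed 0.008897041859400651
side bed [ 0.44649842  0.07223304 -0.19148423] 24.33740576330163 yaw 9.189505576133145 1.3496135799893827 1335
a 428 (array([ 541.57861328, -193.42321777]), array([ 542.58842062, -191.46522095]), [64.85875701904297, 161.74844360351562], 11.822607040405273)
b 349 (array([ 510.00888062, -376.06469727]), array([ 510.74683853, -376.00666713]), [66.38858032226562, 157.58631896972656], 1.1686345338821411)
s0 plane [ 0.45486195  0.08197889 -0.18886651] 24.805924762653163 10.216630374887892 1.1911883978421796 460 meas h over bed 0.009487137220459678
```

Run:
```python
from fit import *
from scipy.optimize import minimize
for cn in ("top","side"):
    d=np.load(cn+"_d.npz");W=d["W"];fr=d["frame"];c=dict(K=d["K"],cam_to_world=d["T"])
    hsv=cv2.cvtColor(fr,cv2.COLOR_BGR2HSV)
    m=(hsv[...,1]>75)&(hsv[...,0]>6)&(hsv[...,0]<26)&(hsv[...,2]>90)
    x,y=W[...,0],W[...,1]; m&=(np.hypot(x-.58,y-.305)<.14)&(W[...,2]>.05)
    n_,l,st,ce=cv2.connectedComponentsWithStats(m.astype(np.uint8)); m=l==1+np.argmax(st[1:,4])
    im=fr.copy(); im[m]=(0,0,255)
    r0,r1=np.nonzero(m)[0].min()-15,np.nonzero(m)[0].max()+15;c0,c1=np.nonzero(m)[1].min()-15,np.nonzero(m)[1].max()+15
    a=np.hstack([fr[r0:r1,c0:c1],im[r0:r1,c0:c1]]);cv2.imwrite(f"pics/s0_{cn}.png",cv2.resize(a,None,fx=4,fy=4,interpolation=0))
    for yaw in (9.6,10.2):
        Rt=R.from_euler("ZY",[yaw,-25],degrees=True).as_matrix()  # x up slope
        n=Rt[:,2]; 
        P=W[m];P=P[~np.isnan(P).any(1)]; dd=np.median(P@n)
        cc,C,wh,a=slatrect(c,m,n,dd,Rt[:,0])
        p=Rt@np.r_[cc/1000,dd-.009]
        print(cn,yaw,m.sum(),"d",dd,cc,C,wh,"rel angle",a,"slat0 underside world",p, "nx,ny,nz",n)
        org=p-Rt@np.r_[.08,.073,0]; print("  tray origin est",org)
```

```text
top 9.6 1206 d -0.1748859214251739 [602.22528076 202.80709839] [603.00872596 202.90481245] [62.58525466918945, 162.3447265625] rel angle 0.25224295258522034 slat0 underside world [0.58096144 0.30394981 0.08785416] nx,ny,nz [-0.41669993 -0.07047952  0.90630779]
  tray origin est [0.52164629 0.2198806  0.0540447 ]
top 10.2 1206 d -0.17578497972879306 [604.11682129 196.30490112] [604.89968785 196.39706984] [62.5654296875, 162.35301208496094] rel angle -0.29154205322265625 slat0 underside world [0.58095931 0.30398828 0.08783873] nx,ny,nz [-0.41593904 -0.07483925  0.90630779]
  tray origin est [0.52252776 0.21930254 0.05402927]
side 9.6 536 d -0.1725912318580488 [611.2822876 208.0766449] [613.9767898  209.73573448] [59.89136505126953, 171.62167358398438] rel angle 0.651957631111145 slat0 underside world [0.58721994 0.31035275 0.09376151] nx,ny,nz [-0.41669993 -0.07047952  0.90630779]
  tray origin est [0.52790478 0.22628353 0.05995205]
side 10.2 536 d -0.1734841453277591 [613.37133789 201.50967407] [615.9709452  203.15658683] [60.21405792236328, 171.70774841308594] rel angle 0.11013901233673096 slat0 underside world [0.5873355  0.31042389 0.09383513] nx,ny,nz [-0.41593904 -0.07483925  0.90630779]
  tray origin est [0.52890395 0.22573815 0.06002567]
```

View pics/s0_top.png

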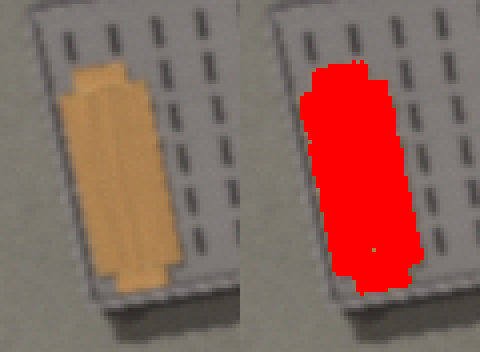

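```bash
cat >> h.py <<'E'
np.set_printoptions(precision=4,suppress=True)
def pose():
    o=bot.get_obs(); return o["eef_pos"],R.from_quat(o["tool_rot"]),o
def go(p_t,R_t=None,pr=True):
    """tool-frame numbers: first the turn (tool rotvec), then the shift in the frame after the turn; also shift in present frame"""
    p,Rc,o=pose()
    if R_t is None:R_t=Rc
    rv=(Rc.inv()*R_t).as_rotvec(); dp=np.array(p_t)-p
    print("t",o["clock"],"p",p,"turn",rv,np.degrees(np.linalg.norm(rv)),"| shift after turn mm",R_t.inv().apply(dp)*1000,"| before turn",Rc.inv().apply(dp)*1000,"|",np.linalg.norm(dp)*1000, "q",o["joint_pos"],"grip",o["grip_width"],"F",o["ft_force"])
def down(yaw_deg): # slat x axis yaw; tool y = across: tool x = -slat x
    c,s=np.cos(np.radians(yaw_deg)),np.sin(np.radians(yaw_deg))
    return R.from_matrix(np.c_[[-c,-s,0],[-s,c,0],[0,0,-1]])
E
python3 - <<'E'
from h import *
go([.5404,-.2003,.12],down(10.8))
for n in("top","side"):
    W=np.load(n+"_d.npz")["W"]
    s=(W[...,0]>.38)&(W[...,0]<.62)&(W[...,1]>-.32)&(W[...,1]<-.26); print(n,np.nanmedian(W[s],0), np.nanstd(W[s][:,2]))
E
```

```text
t 0.9 p [0.1863 0.464  0.2153] turn [ 0.0001  0.     -0.5703] 32.67591926810449 | shift after turn mm [-223.3595 -718.9077   95.3398] | before turn [-576.1403 -484.5496   95.2967] | 758.8197104729701 q [1.189  0.2406 0.005  1.3352 0.     1.5708] grip 0.08545391838281927 F [-0.3159 -0.3466 -0.2089]
top [ 0.4991 -0.2902 -0.001 ] 0.004043353143311734
side [ 0.5046 -0.2894  0.001 ] 0.0026538195880771004
```

Emit:
play_rows --plan '[0, 0, 0, 0, 0, -0.1426, 0, 0, 0, 0, 0, -0.1426, 0, 0, 0, 0, 0, -0.1426, 0, 0, 0, 0, 0, -0.1426, -16, -51.3, 3, 0, 0, 0, -16, -51.3, 3, 0, 0, 0, -16, -51.3, 3, 0, 0, 0, -16, -51.3, 3, 0, 0, 0, -16, -51.3, 3, 0, 0, 0, -16, -51.3, 3, 0, 0, 0, -16, -51.3, 3, 0, 0, 0, -16, -51.3, 3, 0, 0, 0, -16, -51.3, 3, 0, 0, 0, -16, -51.3, 3, 0, 0, 0, -16, -51.3, 3, 0, 0, 0, -16, -51.3, 3, 0, 0, 0, -16, -51.3, 3, 0, 0, 0, -16, -51.3, 3, 0, 0, 0]' --hand 100

```text
clock: 3.15
eef_pos: [0.5417, -0.2012, 0.1732]
tool_rot: [-0.094, 0.996, 0.0, 0.0]
ft_force: [0.9, 1.3, 0.2]
grip_width: 0.0857
```

Run:
```python
from h import *
go([.5404,-.2003,.0085],down(10.8))
c=bot.camera("top");cv2.imwrite("pics/top1.png",cv2.resize(c["frame"][130:330,340:580],(720,600)))
c=bot.camera("side");cv2.imwrite("pics/side1.png",cv2.resize(c["frame"][100:280,160:400],(800,600)))
```

```text
t 3.15 p [ 0.5417 -0.2012  0.1732] turn [-0.      0.0005 -0.0001] 0.027218660713632895 | shift after turn mm [  1.12     1.1202 164.7449] | before turn [  1.1955   1.1252 164.7444] | 164.7525368681141 q [-0.3557  0.4146  0.1409  1.2967  0.0002 -0.5441] grip 0.08568405052447274 F [0.8945 1.2806 0.1771]
```

View pics/side1.png

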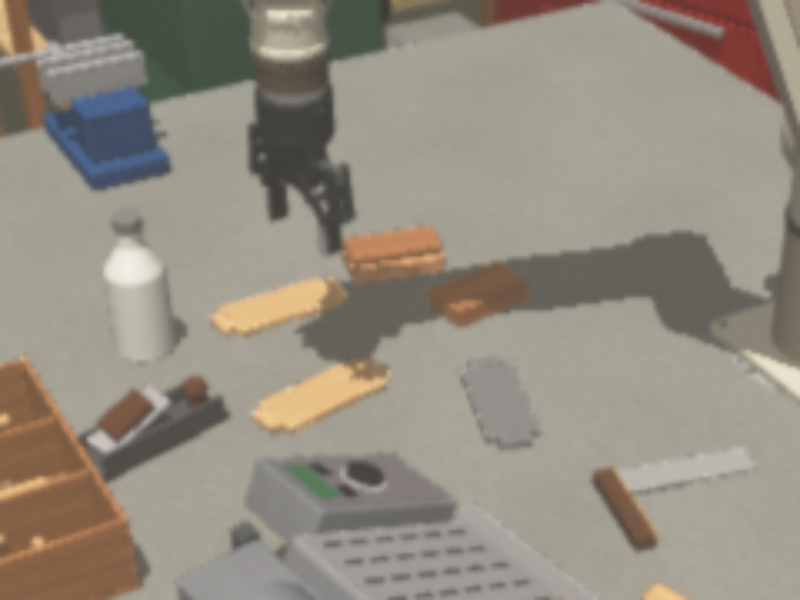

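View pics/top1.png

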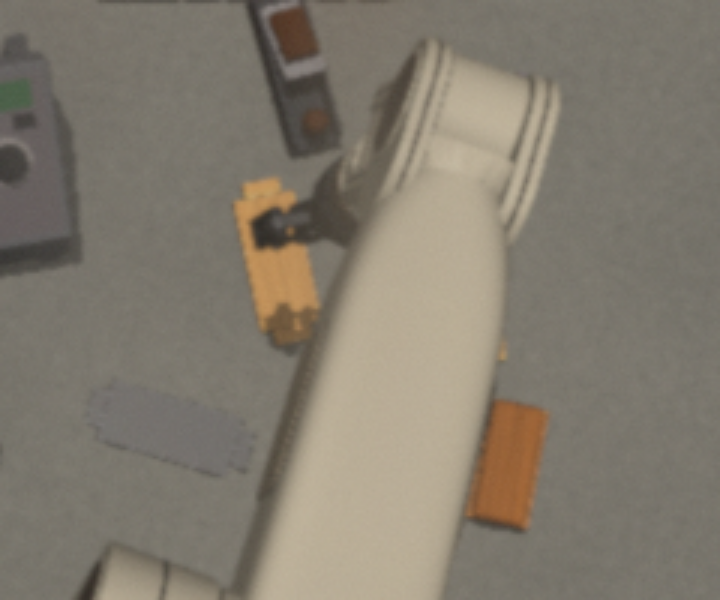

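Run:
```python
from h import *
p,Rc,o=pose()
for n in("top","side"):
    c=bot.camera(n);W=cloud(c);L=Rc.inv().apply((W-p).reshape(-1,3)).reshape(480,640,3)*1000
    s=(np.abs(L[...,0])<25)&(np.abs(L[...,1])<75)&(L[...,2]>-45)&(L[...,2]<25)
    P=L[s]; print(n,len(P))
    for lo,hi in((-45,-25),(-25,-10),(-10,0),(0,10),(10,25)):
        for sg in(-1,1):
            q=P[(P[:,2]>lo)&(P[:,2]<=hi)&(P[:,1]*sg>0)]
            if len(q): print(lo,sg,len(q),"x",q[:,0].min(),q[:,0].max(),"y",q[:,1].min(),q[:,1].max(),"zmax",q[:,2].max())
```

```text
top 4
-45 1 4 x 9.013866281317592 12.45149439703523 y 41.18847634928554 49.19532082328387 zmax -33.91039323984985
side 42
-45 -1 23 x -8.86421281956605 13.242481912107367 y -46.03713152244598 -35.781238373786756 zmax -30.565664014927115
-45 1 19 x -9.04611032916505 8.629143095880815 y 42.79065564501524 60.59728119285375 zmax -28.84899754435165
```

Run:
```python
from h import *
p,Rc,o=pose()
c=bot.camera("side");T=c["cam_to_world"];K=c["K"]
def px(l):
    w=p+Rc.apply(np.array(l)/1000.); q=T[:3,:3].T@(w-T[:3,3]); return (K@q/q[2])[:2],q[2]
for l in([0,50,-2],[0,50,11],[0,-50,-2],[0,50,-30],[11,43,-2]): print(l,px(l))
print(c["range_z"][160:182,252:268:2])
f=c["frame"][150:190,235:280];cv2.imwrite("pics/tip.png",cv2.resize(f,None,fx=15,fy=15,interpolation=0))
```

```text
[0, 50, -2] (array([261.1797, 183.5958]), np.float64(1.6146914426117787))
[0, 50, 11] (array([261.4001, 186.8685]), np.float64(1.6226396511819832))
[0, -50, -2] (array([243.9278, 172.0177]), np.float64(1.6721197268933865))
[0, 50, -30] (array([260.6975, 176.4364]), np.float64(1.5975722241528763))
[11, 43, -2] (array([262.5533, 181.6384]), np.float64(1.6246999951702072))
[[2.093  1.5569 1.5552 2.0895 1.5346 1.5357 2.0933 1.5437]
 [2.0829 1.5637 1.5528 2.0837 1.5459 1.5333 2.0886 1.5484]
 [2.0709 2.0742 1.5624 1.5564 1.5429 1.5437 2.0725 1.5522]
 [2.0686 2.069  1.5656 1.5641 1.5444 1.5429 1.5522 1.5544]
 [2.0611 2.0593 1.5682 1.556  1.5497 1.5461 1.5608 1.5573]
 [2.0593 2.0517 2.0603 1.5601 1.5493 1.5513 1.553  1.5534]
 [2.0388 2.0486 2.0564 1.5631 1.5511 1.5447 1.5519 1.5564]
 [2.0508 2.0438 2.0431 1.5552 1.5661 1.5516 2.0442 2.0411]
 [2.0457 2.0308 2.0301 1.5685 1.5638 1.5735 2.0368 2.0401]
 [2.0168 2.0316 2.0328 1.5771 1.5691 1.5712 2.0202 2.0238]
 [2.0185 2.0208 2.0264 1.5764 1.5774 1.581  2.0289 2.0287]
 [2.0135 2.0155 2.0117 1.5783 1.5801 1.5781 1.9519 1.9463]
 [1.9994 2.0074 2.0054 1.583  1.5753 1.5862 1.9435 1.9516]
 [2.0032 1.9968 1.987  1.5798 1.5799 1.5878 1.9402 1.9363]
 [1.991  1.9977 1.9987 1.5936 1.5876 1.5828 1.9351 1.9325]
 [1.986  1.99   1.9861 1.5882 1.5829 1.5909 1.9333 1.9273]
 [1.987  1.9902 1.9988 1.5897 1.5992 1.985  1.9328 1.9166]
 [1.9855 1.9725 1.9757 1.9706 1.9851 1.981  1.9429 1.9162]
 [1.9729 1.9752 1.9686 1.968  1.9631 1.9743 1.9376 1.9169]
 [1.9602 1.9727 1.9615 1.9701 1.966  1.968  1.9383 1.9296]
 [1.9552 1.9512 1.9585 1.9572 1.9566 1.9616 1.9497 1.9237]
 [1.9535 1.9537 1.9506 1.9582 0.     1.9508 1.9548 1.9219]]
```

View pics/tip.png

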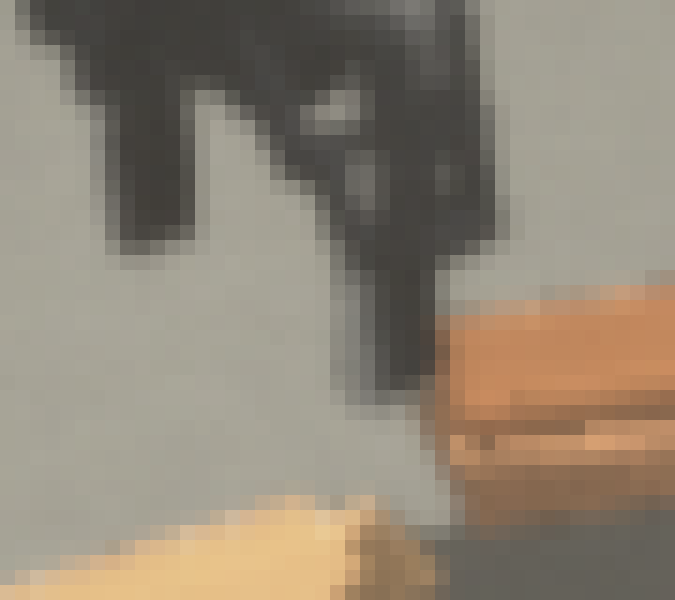

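Emit:
play_rows --plan '[0.5, 0.5, 43, 0, 0, 0, 0.5, 0.5, 43, 0, 0, 0, 0, 0, 43, 0, 0, 0, 0, 0, 0, 0, 0, 0]'

```text
clock: 3.9
eef_pos: [0.5361, -0.196, 0.0416]
tool_rot: [-0.095, 0.995, 0.002, -0.004]
ft_force: [-1.0, -1.2, -0.1]
grip_width: 0.0854
```

Run:
```python
from h import *
go([.5404,-.2003,.0085],down(10.8))
p,Rc,o=pose()
c=bot.camera("side");T=c["cam_to_world"];K=c["K"]
def px(l):
    w=p+Rc.apply(np.array(l)/1000.); q=T[:3,:3].T@(w-T[:3,3]); return (K@q/q[2])[:2],q[2]
for l in([0,50,-2],[0,50,11],[0,-50,-2],[0,50,-30],[11,43,-2]): print(l,px(l))
cv2.imwrite("pics/side2.png",cv2.resize(c["frame"][165:245,210:290],(640,640),interpolation=0)[:600])
c=bot.camera("top");cv2.imwrite("pics/top2.png",cv2.resize(c["frame"][170:260,390:510],(800,600),interpolation=0))
```

```text
t 3.9 p [ 0.5361 -0.196   0.0416] turn [ 0.0044 -0.007   0.0021] 0.4906131204493305 | shift after turn mm [-3.3703 -5.0551 33.0697] | before turn [-3.5923 -5.2081 33.0226] | 33.62318446310598 q [-0.3505  0.514  -0.0659  0.9991  0.0002 -0.5411] grip 0.08543485483227155 F [-0.9947 -1.1856 -0.0595]
[0, 50, -2] (array([264.9368, 215.292 ]), np.float64(1.6938070999526957))
[0, 50, 11] (array([265.1529, 218.2616]), np.float64(1.7017713029403698))
[0, -50, -2] (array([248.2632, 203.3075]), np.float64(1.7512241124624808))
[0, 50, -30] (array([264.4644, 208.8   ]), np.float64(1.6766534319792443))
[11, 43, -2] (array([266.211, 213.228]), np.float64(1.703800940868337))
```

View pics/side2.png

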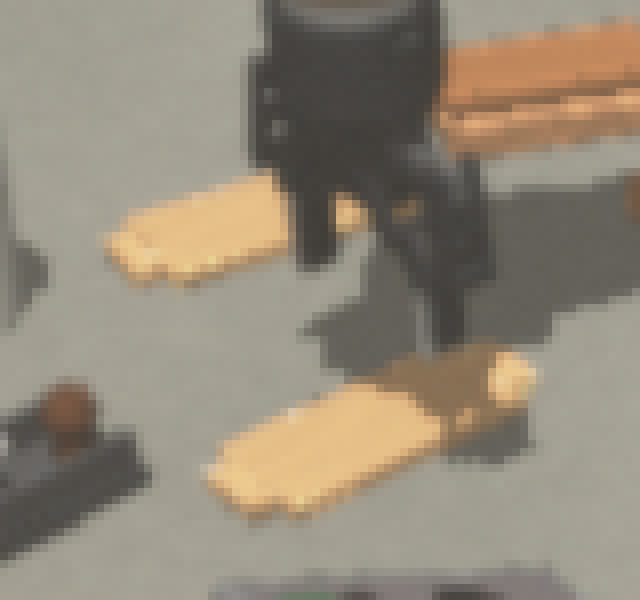

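View pics/top2.png

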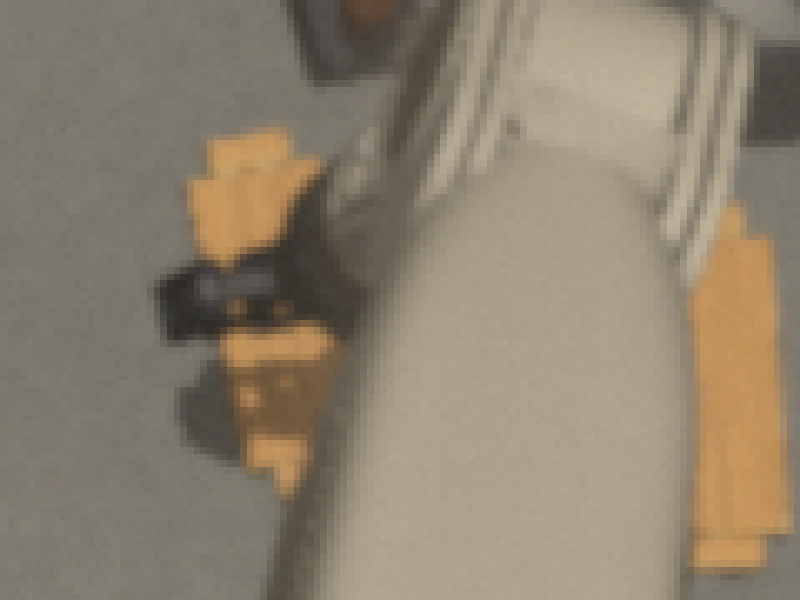

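Run:
```python
from h import *
go([.5404,-.2003,.0085],down(10.8))
c=bot.camera("side");W=cloud(c);f=c["frame"]
s=(W[...,0]>.45)&(W[...,0]<.62)&(np.abs(W[...,1]+.18)<.12)&(f.max(-1)<75)&(W[...,2]>.015)
P=W[s];i=np.argsort(P[:,2])[:12];print(P[i],len(P))
p,Rc,o=pose()
print(Rc.inv().apply(P[i]-p)*1000)
```

```text
t 4.0 p [ 0.5402 -0.1979  0.0457] turn [-0.0005  0.0009  0.0015] 0.10408126221993255 | shift after turn mm [ 0.2831 -2.418  37.2357] | before turn [ 0.3185 -2.4006 37.2365] | 37.31518293095028 q [-0.3511  0.5106 -0.0594  0.9999  0.     -0.5412] grip 0.08572303436912733 F [-0.433  -0.4807  0.8212]
[[ 0.5495 -0.2414  0.0786]
 [ 0.5413 -0.2419  0.08  ]
 [ 0.5478 -0.2362  0.0811]
 [ 0.5462 -0.2393  0.0831]
 [ 0.5496 -0.2404  0.0835]
 [ 0.541  -0.2418  0.0842]
 [ 0.521  -0.1452  0.0869]
 [ 0.527  -0.1486  0.087 ]
 [ 0.5458 -0.2395  0.0871]
 [ 0.549  -0.241   0.0873]
 [ 0.5271 -0.1407  0.0875]
 [ 0.5251 -0.1445  0.0887]] 523
[[ -0.1333 -43.7969 -31.9123]
 [  7.9731 -42.6813 -33.3165]
 [  0.5297 -38.315  -34.3818]
 [  2.6689 -41.0605 -36.384 ]
 [ -0.4038 -42.8345 -36.8045]
 [  8.2586 -42.594  -37.5358]
 [  9.7072  56.0777 -40.4141]
 [  4.4135  51.6038 -40.4389]
 [  3.1068 -41.1991 -40.4121]
 [  0.2408 -43.2835 -40.5882]
 [  2.8876  59.3682 -40.9701]
 [  5.5615  55.9479 -42.1952]]
```

Emit:
play_rows --plan '[0, -1.2, 12, 0, 0, 0, 0, -1.2, 12, 0, 0, 0, 0, 0, 12, 0, 0, 0, 0, 0, 0, 0, 0, 0]'

```text
clock: 4.55
eef_pos: [0.5388, -0.2006, 0.0066]
tool_rot: [-0.094, 0.996, 0.001, -0.002]
ft_force: [0.1, 0.1, 0.4]
grip_width: 0.0856
```

Run:
```python
from h import *
c=bot.camera("side")
go([.5404,-.2003,.0085],down(10.8))
cv2.imwrite("pics/side3.png",cv2.resize(c["frame"][165:245,210:290],(640,640),interpolation=0)[:600])
c=bot.camera("top");cv2.imwrite("pics/top3.png",cv2.resize(c["frame"][170:260,390:510],(800,600),interpolation=0))
```

```text
t 4.6 p [ 0.5395 -0.2008  0.0073] turn [ 0.0011 -0.0017 -0.0001] 0.11793199759592427 | shift after turn mm [-1.0115  0.3606 -1.1636] | before turn [-1.0094  0.362  -1.165 ] | 1.5834020298098679 q [-0.3564  0.5567 -0.0958  0.9204  0.     -0.5448] grip 0.08505639612971524 F [-0.4609 -0.2309  0.1184]
```

View pics/side3.png

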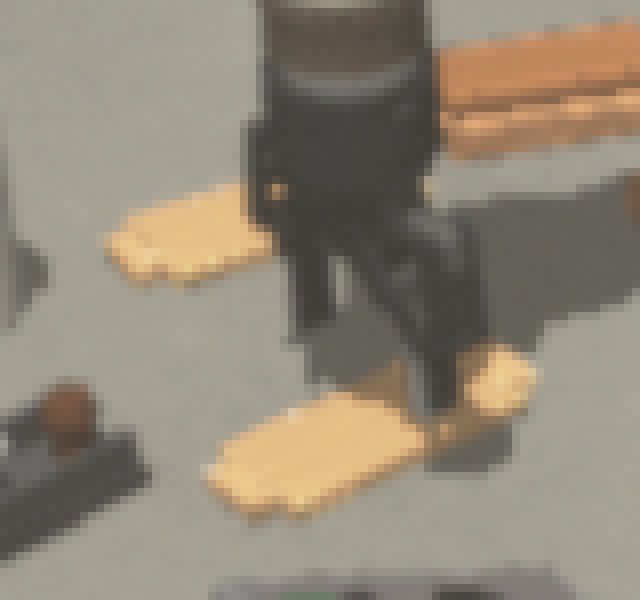

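View pics/top3.png

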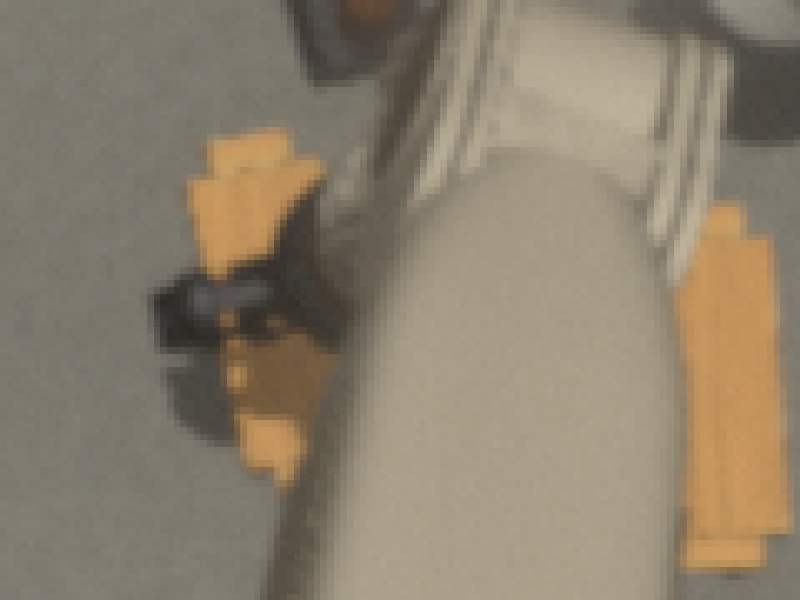

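Emit:
play_rows --plan '[-1, 0, 0, 0, 0, 0, 0, 0, 0, 0, 0, 0]' --hand 78

```text
clock: 4.9
eef_pos: [0.5417, -0.201, 0.0087]
tool_rot: [-0.094, 0.996, -0.0, 0.0]
ft_force: [0.2, -0.3, 0.3]
grip_width: 0.0663
```

Run:
```python
from h import *
c=bot.camera("side")
go([.5404,-.2003,.0085],down(10.8))
cv2.imwrite("pics/side4.png",cv2.resize(c["frame"][165:245,210:290],(640,640),interpolation=0)[:600])
p,Rc,o=pose()
T=c["cam_to_world"];K=c["K"]
def px(l):
    w=p+Rc.apply(np.array(l)/1000.); q=T[:3,:3].T@(w-T[:3,3]); u=(K@q/q[2])[:2]; return (u-[210,165])*8
for l in([0,45,0],[0,45,-30],[0,-45,0]): print(l,px(l))
```

```text
t 4.95 p [ 0.5416 -0.201   0.0087] turn [-0.0004  0.0007  0.0001] 0.04658729219296699 | shift after turn mm [1.0523 0.8737 0.1956] | before turn [1.0524 0.8739 0.1945] | 1.3816402986061826 q [-0.3553  0.5564 -0.092   0.9216 -0.     -0.5439] grip 0.06637083943100656 F [-0.3267  0.084   0.1234]
[0, 45, 0] [420.6093 458.9868]
[0, 45, -30] [417.0311 404.6835]
[0, -45, 0] [302.6762 371.079 ]
```

View pics/side4.png

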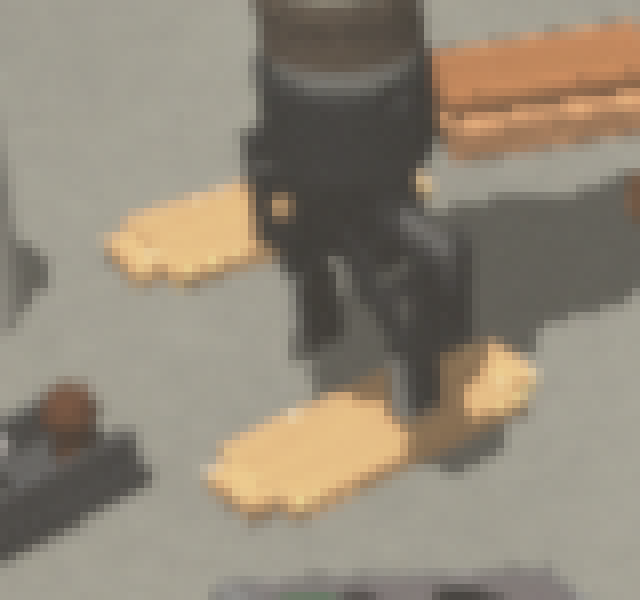

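Emit:
play_rows --plan '[1, 0.8, 3, 0, 0, 0, 0, 0, 0, 0, 0, 0]'

```text
clock: 5.2
eef_pos: [0.5397, -0.2001, 0.005]
tool_rot: [-0.094, 0.996, 0.0, -0.0]
ft_force: [0.1, 0.4, 0.8]
grip_width: 0.0668
```

Emit:
play_rows --plan '[0, 0, 4, 0, 0, 0, 0, 0, 0, 0, 0, 0]'

```text
clock: 5.45
eef_pos: [0.5397, -0.2001, 0.0008]
tool_rot: [-0.094, 0.996, 0.0, -0.0]
ft_force: [0.2, -0.3, 0.7]
grip_width: 0.0665
```

Emit:
play_rows --plan '[0, 0, 4, 0, 0, 0, 0, 0, 0, 0, 0, 0]'

```text
clock: 5.7
eef_pos: [0.5398, -0.2001, -0.0031]
tool_rot: [-0.094, 0.996, 0.0, -0.0]
ft_force: [-0.5, 0.1, -0.0]
grip_width: 0.0665
```

Run:
```python
from h import *
c=bot.camera("side")
go([.5404,-.2003,.0085],down(10.8))
cv2.imwrite("pics/side5.png",cv2.resize(c["frame"][165:245,210:290],(640,640),interpolation=0)[:600])
```

```text
t 5.75 p [ 0.5399 -0.2002 -0.003 ] turn [ 0.0003 -0.0005  0.0001] 0.03191784794992004 | shift after turn mm [ -0.4686  -0.2167 -11.468 ] | before turn [ -0.4632  -0.2136 -11.4683] | 11.479655782364139 q [-0.355   0.5685 -0.1069  0.8959 -0.     -0.5437] grip 0.06635467261987286 F [-0.4643  1.0209 -0.7508]
```

View pics/side5.png

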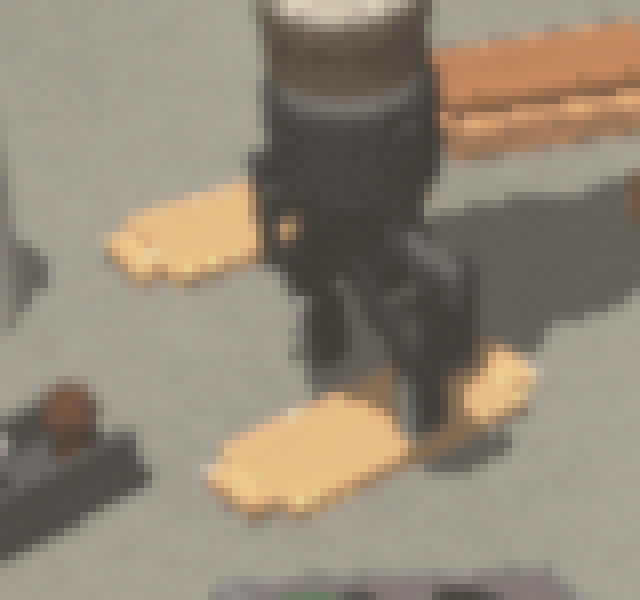

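Emit:
play_rows --plan '[0, 0, 4, 0, 0, 0, 0, 0, 0, 0, 0, 0]'

```text
clock: 6.0
eef_pos: [0.5398, -0.2001, -0.0071]
tool_rot: [-0.094, 0.996, 0.0, -0.0]
ft_force: [0.0, 0.7, 0.2]
grip_width: 0.0666
```

Emit:
play_rows --plan '[0, 0, 3, 0, 0, 0, 0, 0, 0, 0, 0, 0]'

```text
clock: 6.25
eef_pos: [0.5399, -0.2002, -0.01]
tool_rot: [-0.094, 0.996, 0.0, -0.0]
ft_force: [0.6, 0.3, 0.2]
grip_width: 0.0665
```

Emit:
play_rows --plan '[0, 0, 2, 0, 0, 0, 0, 0, 0, 0, 0, 0]'

```text
clock: 6.5
eef_pos: [0.54, -0.2002, -0.0119]
tool_rot: [-0.094, 0.996, 0.0, -0.0]
ft_force: [0.3, -0.5, -0.4]
grip_width: 0.0664
```

Run:
```python
from h import *
c=bot.camera("side")
go([.5404,-.2003,.0085],down(10.8))
cv2.imwrite("pics/side6.png",cv2.resize(c["frame"][165:245,210:290],(640,640),interpolation=0)[:600])
```

```text
t 6.55 p [ 0.54   -0.2002 -0.0118] turn [ 0.0001 -0.0001  0.0002] 0.012771144578075171 | shift after turn mm [ -0.3294  -0.1518 -20.2609] | before turn [ -0.3268  -0.1501 -20.2609] | 20.264107448691263 q [-0.355   0.5795 -0.1149  0.8766  0.     -0.5437] grip 0.06696752916319647 F [ 0.5723 -0.8319 -0.2441]
```

View pics/side6.png

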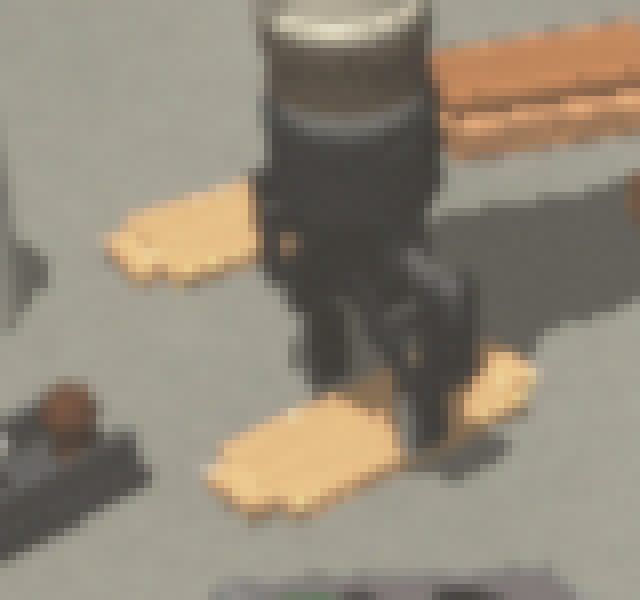

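Emit:
play_rows --plan '[0, 0, 2, 0, 0, 0, 0, 0, 0, 0, 0, 0]'

```text
clock: 6.8
eef_pos: [0.5399, -0.2002, -0.0139]
tool_rot: [-0.094, 0.996, 0.0, -0.0]
ft_force: [-1.1, -0.3, -0.1]
grip_width: 0.0666
```

Emit:
play_rows --plan '[0, 0, 2, 0, 0, 0, 0, 0, 0, 0, 0, 0]'

```text
clock: 7.05
eef_pos: [0.5399, -0.2002, -0.0159]
tool_rot: [-0.094, 0.996, 0.0, -0.0]
ft_force: [0.3, 0.1, -0.0]
grip_width: 0.0666
```

Run:
```python
from h import *
c=bot.camera("side")
cv2.imwrite("pics/side7.png",cv2.resize(c["frame"][165:245,210:290],(640,640),interpolation=0)[:600])
```

```text
(no output)
```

View pics/side7.png

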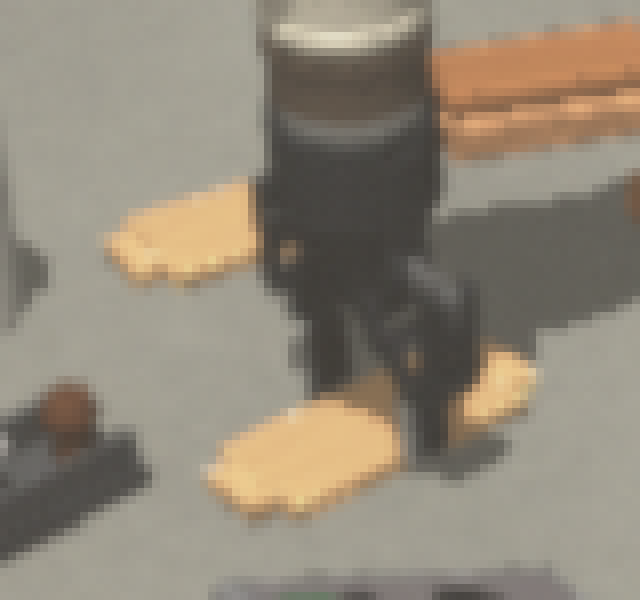

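Emit:
play_rows --plan '[0, 0, 2, 0, 0, 0, 0, 0, 0, 0, 0, 0]'

```text
clock: 7.35
eef_pos: [0.5399, -0.2002, -0.0179]
tool_rot: [-0.094, 0.996, 0.0, -0.0]
ft_force: [0.1, 0.7, -0.9]
grip_width: 0.0662
```

Emit:
play_rows --plan '[0, 0, 1.5, 0, 0, 0, 0, 0, 0, 0, 0, 0]'

```text
clock: 7.6
eef_pos: [0.54, -0.2002, -0.0194]
tool_rot: [-0.094, 0.996, 0.0, -0.0]
ft_force: [-0.7, 0.7, -0.6]
grip_width: 0.0664
```

Emit:
play_rows --plan '[0, 0, 1.5, 0, 0, 0, 0, 0, 0, 0, 0, 0]'

```text
clock: 7.85
eef_pos: [0.54, -0.2002, -0.0208]
tool_rot: [-0.094, 0.996, 0.0, -0.0]
ft_force: [0.8, -0.8, 0.2]
grip_width: 0.0671
```

Emit:
play_rows --plan '[0, 0, 1.5, 0, 0, 0, 0, 0, 0, 0, 0, 0]'

```text
clock: 8.1
eef_pos: [0.54, -0.2002, -0.0223]
tool_rot: [-0.094, 0.996, 0.0, -0.0]
ft_force: [-1.0, 0.4, -0.9]
grip_width: 0.0666
```

Emit:
play_rows --plan '[0, 0, 1.5, 0, 0, 0, 0, 0, 0, 0, 0, 0]'

```text
clock: 8.35
eef_pos: [0.5402, -0.2003, -0.0227]
tool_rot: [-0.094, 0.996, -0.0, 0.0]
ft_force: [-2.8, 1.0, 6.8]
grip_width: 0.0662
```

Run:
```python
from h import *
c=bot.camera("side")
cv2.imwrite("pics/side8.png",cv2.resize(c["frame"][165:245,210:290],(640,640),interpolation=0)[:600])
print(pose()[0],pose()[2]["ft_force"])
```

```text
[ 0.5402 -0.2003 -0.0227] [-1.5107  0.8512  5.9515]
```

View pics/side8.png

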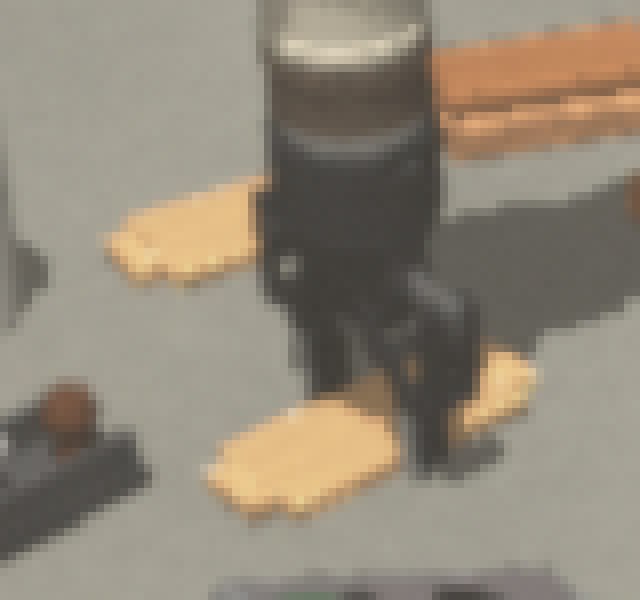

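Emit:
play_rows --plan '[0, 0, -4.5, 0, 0, 0, 0, 0, 0, 0, 0, 0]'

```text
clock: 8.65
eef_pos: [0.5405, -0.2004, -0.0188]
tool_rot: [-0.094, 0.996, -0.0, 0.0]
ft_force: [-0.0, -0.6, 0.7]
grip_width: 0.0663
```

Emit:
play_rows --plan '[0, 0, 0, 0, 0, 0, 0, 0, 0, 0, 0, 0, 0, 0, 0, 0, 0, 0, 0, 0, 0, 0, 0, 0]' --hand 60

```text
clock: 9.15
eef_pos: [0.5407, -0.2004, -0.0185]
tool_rot: [-0.094, 0.996, -0.0, 0.001]
ft_force: [-2.0, 0.4, 5.4]
grip_width: 0.0578
```

Emit:
play_rows --plan '[0, 0, 0, 0, 0, 0, 0, 0, 0, 0, 0, 0, 0, 0, -20, 0, 0, 0, 0, 0, -40, 0, 0, 0, 0, 0, -40, 0, 0, 0, 0, 0, -40, 0, 0, 0, 0, 0, 0, 0, 0, 0]' --hand 50

```text
clock: 10.02
eef_pos: [0.5427, -0.2012, 0.1244]
tool_rot: [-0.094, 0.996, -0.002, 0.003]
ft_force: [0.2, -0.5, -1.0]
grip_width: 0.0574
```

Run:
```python
from h import *
c=bot.camera("side")
cv2.imwrite("pics/side9.png",cv2.resize(c["frame"][125:225,200:300],(600,600),interpolation=0))
c=bot.camera("top")
cv2.imwrite("pics/top9.png",cv2.resize(c["frame"][150:270,380:540],(800,600),interpolation=0))
go([.5,.2,.2])
```

```text
t 10.125 p [ 0.5399 -0.2002  0.1204] turn [0. 0. 0.] 0.0 | shift after turn mm [-35.8349 400.5582 -79.5609] | before turn [-35.8349 400.5582 -79.5609] | 409.9523486462154 q [-0.3551  0.4446  0.0454  1.1719 -0.     -0.5436] grip 0.05773842304234444 F [ 0.0442  0.4217 -1.2511]
```

View pics/side9.png

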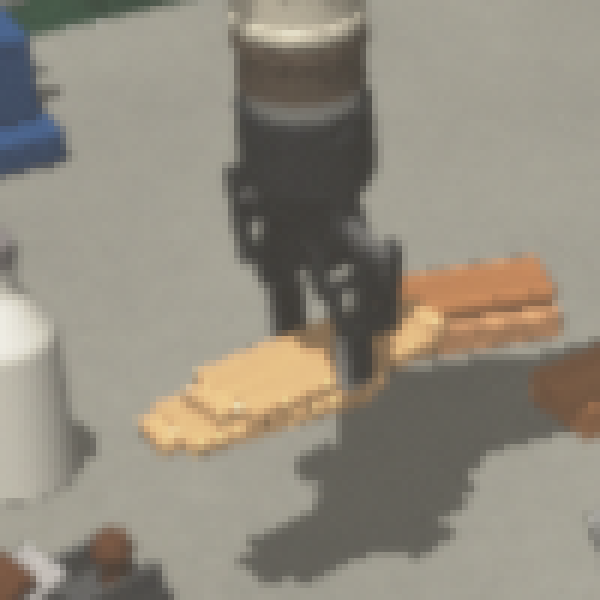

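View pics/top9.png

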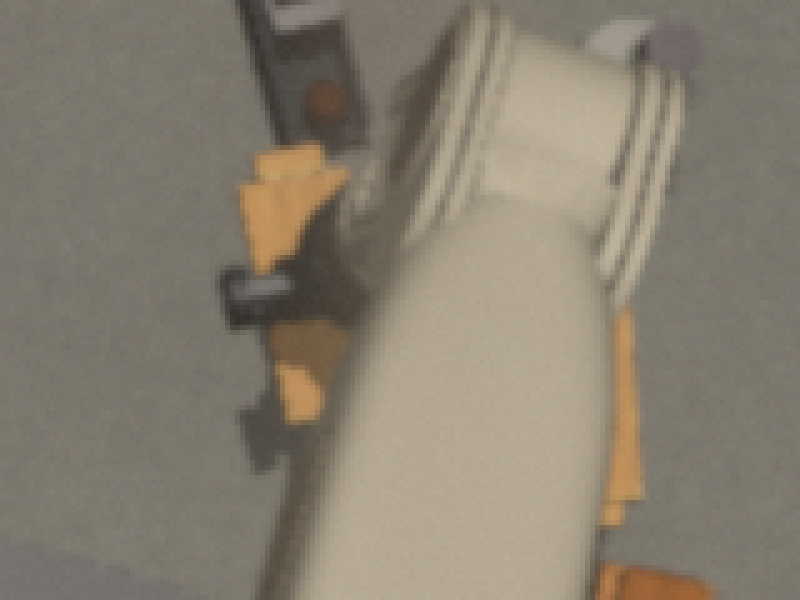

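```bash
cat > tray.py <<'E'
from h import *
YAW=10.0
Rt=R.from_euler("ZY",[YAW,-25],degrees=True)
S0=np.array([.5810,.3040,.0879])   # slat0 centre underside, top-camera coords
def slat_target(dx,dy,dz,phi):
    p=S0+Rt.apply(np.array([dx,dy,dz])/1000); Rs=Rt*R.from_euler("x",phi,degrees=True); return p,Rs
def tool_of(p,Rs,off=np.array([0,0,-18.5])):  # off: slat centre underside in tool frame mm
    m=Rs.as_matrix(); Rtool=R.from_matrix(np.c_[-m[:,0],m[:,1],-m[:,2]])
    return p-Rtool.apply(off/1000),Rtool
E
python3 - <<'E'
from tray import *
p,Rs=slat_target(4,-40,9,8); tp,tR=tool_of(p,Rs); print(p,tp)
hp=tp+[0,0,.08]; print("hover",hp); go(hp,tR)
E
```

```text
[0.5878 0.2646 0.0977] [0.5949 0.2685 0.0811]
hover [0.5949 0.2685 0.1611]
t 10.125 p [ 0.5399 -0.2002  0.1204] turn [-0.1342 -0.4368 -0.0167] 26.20094467979566 | shift after turn mm [-140.1473  444.7036   83.0774] | before turn [-141.9429  449.9977  -40.727 ] | 473.60784069529 q [-0.3551  0.4446  0.0454  1.1719 -0.     -0.5436] grip 0.05773842304234444 F [ 0.0442  0.4217 -1.2511]
```

Emit:
play_rows --plan '[0, 0, -37, 0, 0, 0, 0, 0, -37, 0, 0, 0, -15.8, 50, 0, 0, 0, 0, -15.8, 50, 0, 0, 0, 0, -15.8, 50, 0, 0, 0, 0, -15.8, 50, 0, 0, 0, 0, -15.8, 50, 0, 0, 0, 0, -15.8, 50, 0, 0, 0, 0, -15.8, 50, 0, 0, 0, 0, -15.8, 50, 0, 0, 0, 0, -15.8, 50, 0, 0, 0, 0, 0, 0, 0, -0.0447, -0.1456, -0.0056, 0, 0, 0, -0.0447, -0.1456, -0.0056, 0, 0, 0, -0.0447, -0.1456, -0.0056, 0, 0, 0, 0, 0, 0]'

```text
clock: 12.0
eef_pos: [0.5862, 0.2643, 0.185]
tool_rot: [-0.1, 0.971, 0.084, 0.201]
ft_force: [-0.7, -0.4, -1.8]
grip_width: 0.058
```

Run:
```python
from tray import *
c=bot.camera("top");W=cloud(c); np.savez("hold.npz",W=W,frame=c["frame"],K=c["K"],T=c["cam_to_world"])
p,Rs=slat_target(4,-40,9,8); tp,tR=tool_of(p,Rs); go(tp+[0,0,.08],tR)
cv2.imwrite("pics/top10.png",cv2.resize(c["frame"][130:280,200:400],(800,600),interpolation=0))
c=bot.camera("side");np.savez("holds.npz",W=cloud(c),frame=c["frame"],K=c["K"],T=c["cam_to_world"])
cv2.imwrite("pics/side10.png",cv2.resize(c["frame"][150:330,200:440],(800,600),interpolation=0))
```

```text
t 12.05 p [0.5908 0.2663 0.1895] turn [-0.0025 -0.0102 -0.0004] 0.6027062788442964 | shift after turn mm [ 7.9135 -2.475  27.5428] | before turn [ 7.6313 -2.4075 27.6282] | 28.76372987770524 q [ 0.4038  0.2179 -0.2043  0.704   0.04    0.2076] grip 0.05790360640592342 F [ 1.3749  1.639  -0.714 ]
```

View pics/top10.png

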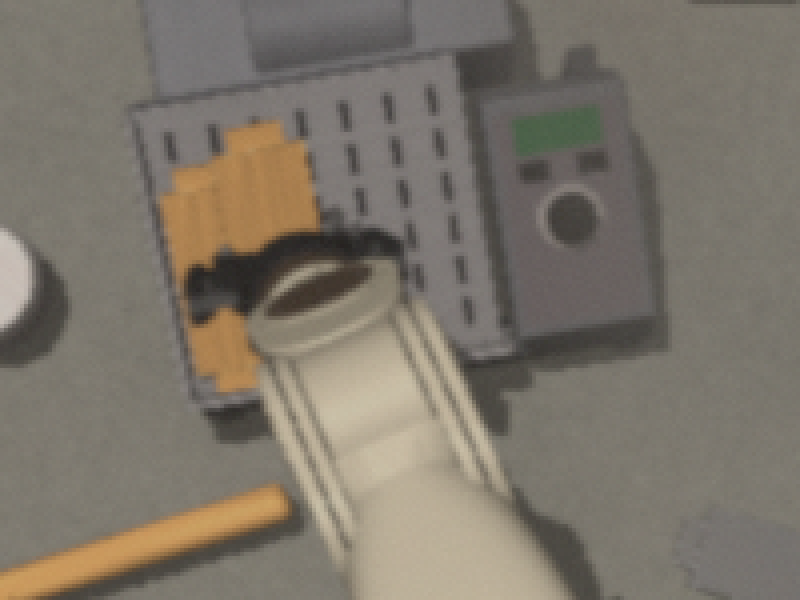

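View pics/side10.png

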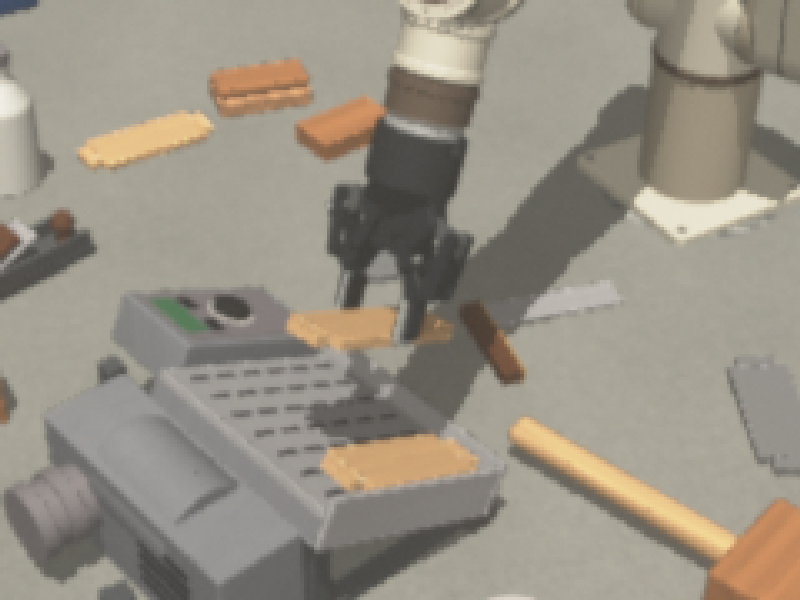

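```bash
cat > held.py <<'E'
from tray import *
def held(n="top"):
    c=bot.camera(n);W=cloud(c);p,Rc,o=pose()
    hsv=cv2.cvtColor(c["frame"],cv2.COLOR_BGR2HSV)
    m=(hsv[...,1]>75)&(hsv[...,0]>6)&(hsv[...,0]<26)&(hsv[...,2]>90)
    L=Rc.inv().apply((W-p).reshape(-1,3)).reshape(480,640,3)*1000
    s=m&(np.abs(L[...,0])<105)&(np.abs(L[...,1])<50)&(L[...,2]>-65)&(L[...,2]<20)
    P=L[s];A=np.c_[P[:,:2],np.ones(len(P))]
    k=np.linalg.lstsq(A,P[:,2],rcond=None)[0]
    for _ in range(5):
        r=P[:,2]-A@k; g=abs(r)<4; k=np.linalg.lstsq(A[g],P[g,2],rcond=None)[0]
    print(n,s.sum(),"plane z=ax+by+c",k,"x",np.percentile(P[g,0],[.5,99.5]),"y",np.percentile(P[g,1],[.5,99.5]))
    for x0 in(-60,-50,-40,-30):
        q=P[g&(abs(P[:,0]-x0)<5),1]
        if len(q)>4:print(x0,"y",q.min(),q.max())
if __name__=="__main__":
    held("top");held("side"); go([.5949,.2685,.1611])
E
python3 held.py
```

```text
top 681 plane z=ax+by+c [ -0.0049   0.0018 -26.6047] x [-77.1033  55.166 ] y [-31.981   29.2472]
-60 y -31.132767986160186 26.441143437140514
-50 y -32.17746824295887 27.401447126688044
-40 y -31.59056138401429 27.94683735722563
-30 y -32.07487161855386 27.664419342473103
side 385 plane z=ax+by+c [ -0.0066   0.0368 -28.2657] x [-81.913   76.9514] y [-26.5141  33.7226]
-60 y -26.628170816354555 33.744861872514036
-50 y -23.2795659832144 32.736338960983296
-40 y -22.418562540886736 31.78564186722424
-30 y -21.307820473337117 32.905577088452176
t 12.2 p [0.5976 0.2694 0.1964] turn [0. 0. 0.] 0.0 | shift after turn mm [17.5477 -4.6697 30.3507] | before turn [17.5477 -4.6697 30.3507] | 35.36796500667727 q [ 0.4039  0.2192 -0.1902  0.7037  0.0401  0.2075] grip 0.05801614168406904 F [ 1.4961  0.1986 -0.3852]
```

Run:
```python
from tray import *
off=np.array([1,-2.2,-17.6])
p,Rs=slat_target(4,-40,9,8); tp,tR=tool_of(p,Rs,off); n=Rt.as_matrix()[:,2]
print(tp); go(tp+.03*n,tR); go(tp,tR)
```

```text
[0.595  0.2705 0.0827]
t 12.2 p [0.5976 0.2694 0.1964] turn [0.0002 0.0025 0.0003] 0.14749643226281497 | shift after turn mm [50.224  -8.4312 71.5575] | before turn [50.4085 -8.4312 71.4277] | 87.82945842616697 q [ 0.4039  0.2192 -0.1902  0.7037  0.0401  0.2075] grip 0.05801614168406904 F [ 1.4961  0.1986 -0.3852]
t 12.2 p [0.5976 0.2694 0.1964] turn [0.0002 0.0025 0.0003] 0.14749643226281497 | shift after turn mm [ 50.224  -12.6064 101.2656] | before turn [ 50.4854 -12.6134 101.1346] | 113.73691458284878 q [ 0.4039  0.2192 -0.1902  0.7037  0.0401  0.2075] grip 0.05801614168406904 F [ 1.4961  0.1986 -0.3852]
```

Emit:
play_rows --plan '[12.6, -2.1, 17.8, 0, 0, 0, 12.6, -2.1, 17.8, 0, 0, 0, 12.6, -2.1, 17.8, 0, 0, 0, 12.6, -2.1, 17.8, 0, 0, 0, 0, 0, 0, 0, 0, 0, 0, 0, 0, 0, 0, 0, 0, 0, 0, 0, 0, 0]'

```text
clock: 13.08
eef_pos: [0.5818, 0.268, 0.1104]
tool_rot: [-0.1, 0.969, 0.087, 0.211]
ft_force: [-0.9, -0.2, -0.4]
grip_width: 0.058
```

Run:
```python
from held import *
held("top")
off=np.array([1,-2.2,-17.6])
p,Rs=slat_target(4,-40,9,8); tp,tR=tool_of(p,Rs,off)
go(tp,tR)
c=bot.camera("side")
cv2.imwrite("pics/side11.png",cv2.resize(c["frame"][200:335,240:420],(800,600),interpolation=0))
c=bot.camera("top")
cv2.imwrite("pics/top11.png",cv2.resize(c["frame"][130:250,220:380],(800,600),interpolation=0))
```

```text
top 899 plane z=ax+by+c [  0.1325   0.3837 -14.7287] x [-80.5222  81.5253] y [-30.9415  48.1751]
-60 y -30.04034485042265 2.9236737765233345
-50 y -29.23698271480059 -0.5061072493691647
-40 y -30.055193106465264 15.222099346224386
-30 y -30.869261514099556 5.500291600243196
t 13.125 p [0.5814 0.2679 0.1102] turn [0.0004 0.0029 0.0003] 0.16821211320041923 | shift after turn mm [-0.927  -4.0216 30.575 ] | before turn [-0.8372 -4.0334 30.576 ] | 30.852275928761795 q [ 0.4139  0.2779 -0.363   0.4716  0.0357  0.2166] grip 0.05766654354290623 F [ 0.5992 -0.0002  0.398 ]
```

View pics/side11.png

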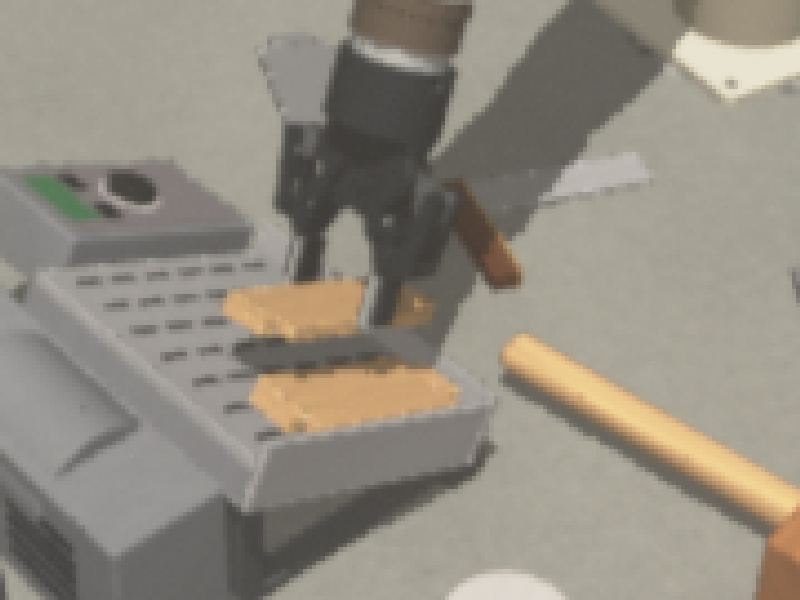

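View pics/top11.png

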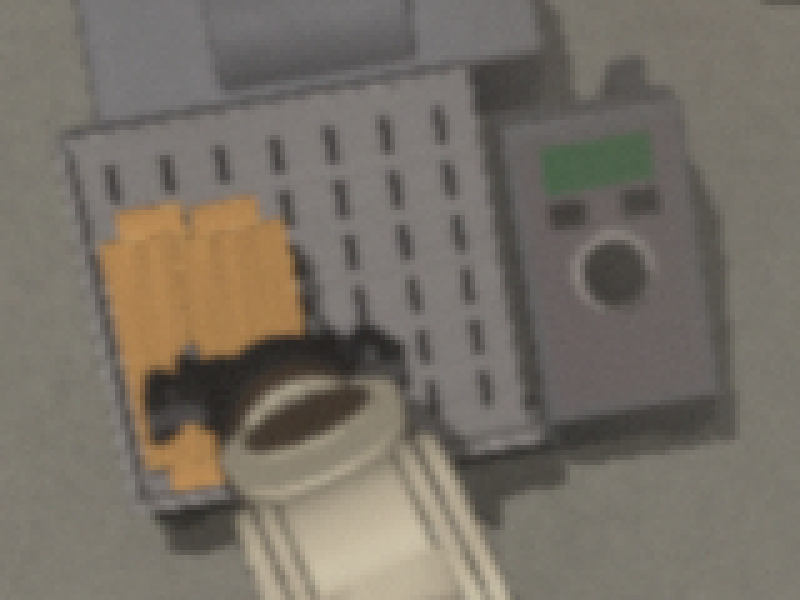

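Emit:
play_rows --plan '[-0.2, -0.7, 6, 0, 0, 0, -0.2, -0.7, 6, 0, 0, 0, -0.2, -0.7, 6, 0, 0, 0, -0.1, -0.7, 6, 0, 0, 0, 0, 0, 0, 0, 0, 0, 0, 0, 0, 0, 0, 0]'

```text
clock: 13.98
eef_pos: [0.5906, 0.2698, 0.0869]
tool_rot: [-0.1, 0.969, 0.087, 0.209]
ft_force: [-0.2, -1.0, 0.2]
grip_width: 0.0579
```

Emit:
play_rows --plan '[0, -0.5, 3.5, 0, 0, 0, 0, 0, 0, 0, 0, 0]'

```text
clock: 14.22
eef_pos: [0.592, 0.27, 0.0836]
tool_rot: [-0.1, 0.969, 0.087, 0.209]
ft_force: [0.4, 0.2, -0.4]
grip_width: 0.058
```

Run:
```python
from held import *
off=np.array([1,-2.2,-17.6])
p,Rs=slat_target(4,-40,9,8); tp,tR=tool_of(p,Rs,off)
go(tp,tR)
c=bot.camera("side")
cv2.imwrite("pics/side12.png",cv2.resize(c["frame"][200:335,240:420],(800,600),interpolation=0))
c=bot.camera("top")
cv2.imwrite("pics/top12.png",cv2.resize(c["frame"][130:250,220:380],(800,600),interpolation=0))
```

```text
t 14.225 p [0.592  0.27   0.0836] turn [-0.0002  0.      0.0002] 0.017318033720630767 | shift after turn mm [-2.3585 -0.2312  2.1045] | before turn [-2.3585 -0.2311  2.1045] | 3.1693802000841385 q [ 0.4093  0.3319 -0.3669  0.4167  0.0378  0.2124] grip 0.057995530193164224 F [ 0.3639  0.2229 -0.424 ]
```

View pics/side12.png

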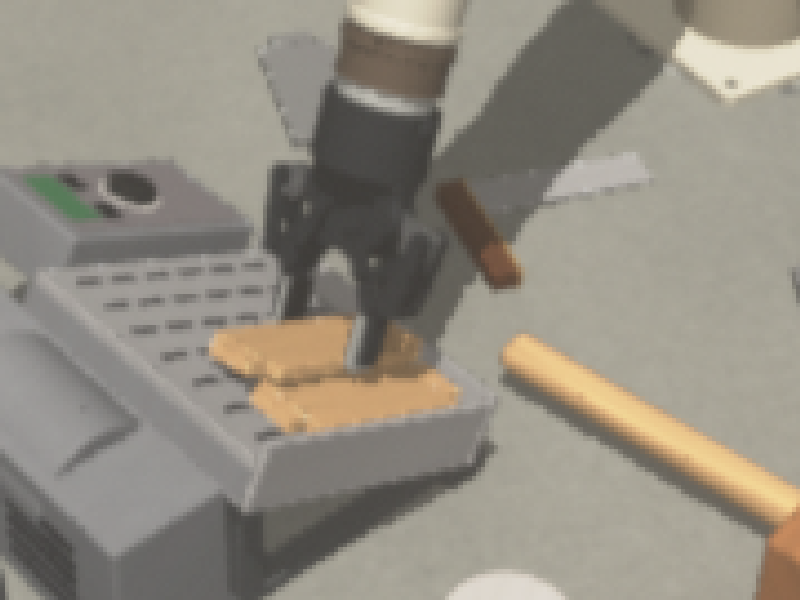

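View pics/top12.png

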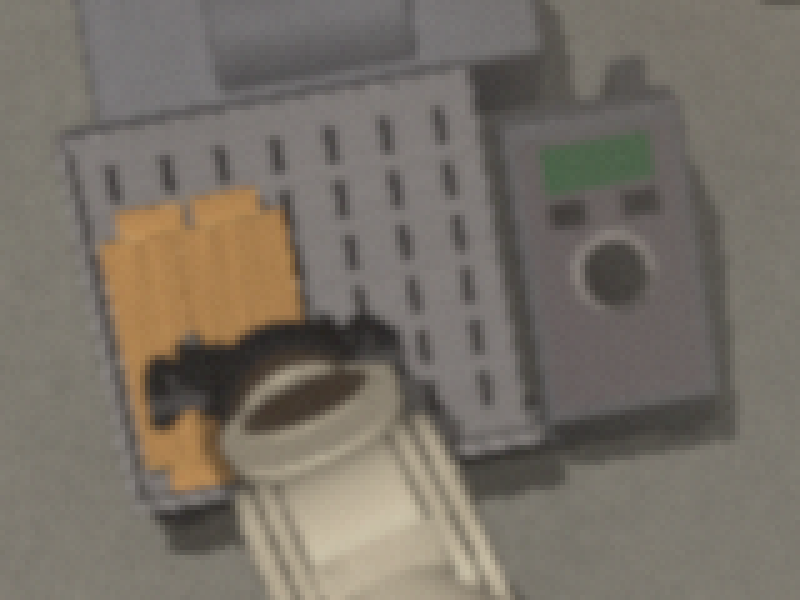

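Emit:
play_rows --plan '[-0.5, 0, 1.2, 0, 0, 0, 0, 0, 0, 0, 0, 0]'

```text
clock: 14.58
eef_pos: [0.5931, 0.2704, 0.0829]
tool_rot: [-0.1, 0.969, 0.087, 0.209]
ft_force: [-0.5, -0.4, -1.1]
grip_width: 0.0579
```

Emit:
play_rows --plan '[0, 0, 1, 0, 0, 0, 0, 0, 0, 0, 0, 0]'

```text
clock: 14.82
eef_pos: [0.5933, 0.2705, 0.0819]
tool_rot: [-0.1, 0.969, 0.087, 0.209]
ft_force: [1.0, 0.4, -0.8]
grip_width: 0.0579
```

Emit:
play_rows --plan '[0, 0, 1, 0, 0, 0, 0, 0, 0, 0, 0, 0]'

```text
clock: 15.08
eef_pos: [0.5937, 0.2708, 0.081]
tool_rot: [-0.1, 0.969, 0.087, 0.209]
ft_force: [0.2, 0.3, -0.7]
grip_width: 0.058
```

Emit:
play_rows --plan '[0, 0, 1, 0, 0, 0, 0, 0, 0, 0, 0, 0]'

```text
clock: 15.32
eef_pos: [0.5941, 0.271, 0.0801]
tool_rot: [-0.1, 0.969, 0.087, 0.209]
ft_force: [-0.3, -1.0, -0.5]
grip_width: 0.0581
```

Emit:
play_rows --plan '[0, 0, 1, 0, 0, 0, 0, 0, 0, 0, 0, 0]'

```text
clock: 15.58
eef_pos: [0.5943, 0.2711, 0.0798]
tool_rot: [-0.1, 0.969, 0.087, 0.209]
ft_force: [-3.7, -1.7, 4.9]
grip_width: 0.0581
```

Run:
```python
from held import *
c=bot.camera("side");print(pose()[2]["ft_force"],pose()[0])
cv2.imwrite("pics/side13.png",cv2.resize(c["frame"][245:305,270:350],(800,600),interpolation=cv2.INTER_CUBIC))
```

```text
[-3.1455 -2.5187  5.1831] [0.5943 0.2711 0.0798]
```

View pics/side13.png

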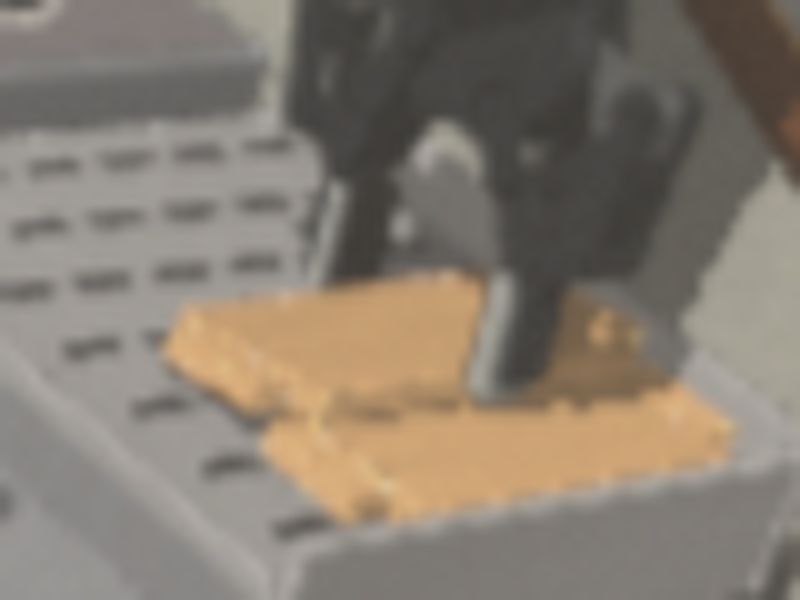

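Emit:
play_rows --plan '[0, 0, -0.7, 0, 0, 0, 0, 0, 0, 0, 0, 0]'

```text
clock: 15.88
eef_pos: [0.5944, 0.2711, 0.0799]
tool_rot: [-0.1, 0.969, 0.087, 0.209]
ft_force: [-1.4, -0.8, 1.7]
grip_width: 0.0578
```

Emit:
play_rows --plan '[0, 0, 0, 0, 0, 0, 0, 0, 0, 0, 0, 0, 0, 0, 0, 0, 0, 0, 0, 0, 0, 0, 0, 0]' --hand 90

```text
clock: 16.38
eef_pos: [0.5943, 0.271, 0.0799]
tool_rot: [-0.1, 0.969, 0.087, 0.209]
ft_force: [-1.0, 0.4, 0.0]
grip_width: 0.0767
```

Emit:
play_rows --plan '[0, 0, -10, 0, 0, 0, 0, 0, -30, 0, 0, 0, 0, 0, -45, 0, 0, 0, 0, 0, -45, 0, 0, 0, 0, 0, 0, 0, 0, 0]'

```text
clock: 17.0
eef_pos: [0.5454, 0.2443, 0.2024]
tool_rot: [-0.1, 0.968, 0.088, 0.214]
ft_force: [0.4, 0.0, 0.2]
grip_width: 0.0767
```

Run:
```python
from held import *
c=bot.camera("side")
cv2.imwrite("pics/side14.png",cv2.resize(c["frame"][225:315,260:380],(800,600),interpolation=cv2.INTER_CUBIC))
c=bot.camera("top")
cv2.imwrite("pics/top14.png",cv2.resize(c["frame"][130:250,220:380],(800,600),interpolation=0))
go([.5077,-.3857,.15],down(1.2))
```

```text
t 17.1 p [0.5439 0.2438 0.1978] turn [0.171  0.4267 0.1815] 28.31463557721049 | shift after turn mm [  49.3764 -628.563    47.7859] | before turn [ 151.4729 -605.0839 -103.646 ] | 632.3076891076464 q [ 0.3986  0.1039 -0.3268  0.6829  0.0425  0.2028] grip 0.07655246415345611 F [-0.1324  0.6075  0.8961]
```

View pics/side14.png

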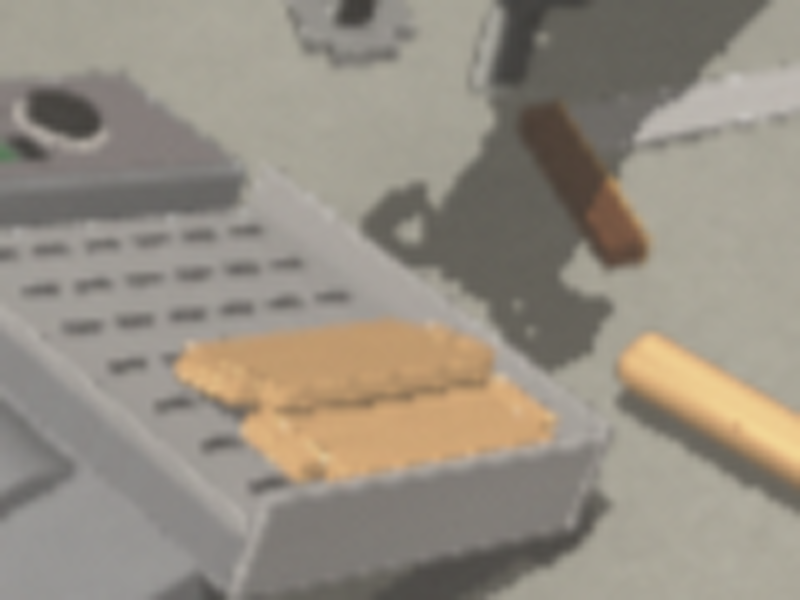

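View pics/top14.png

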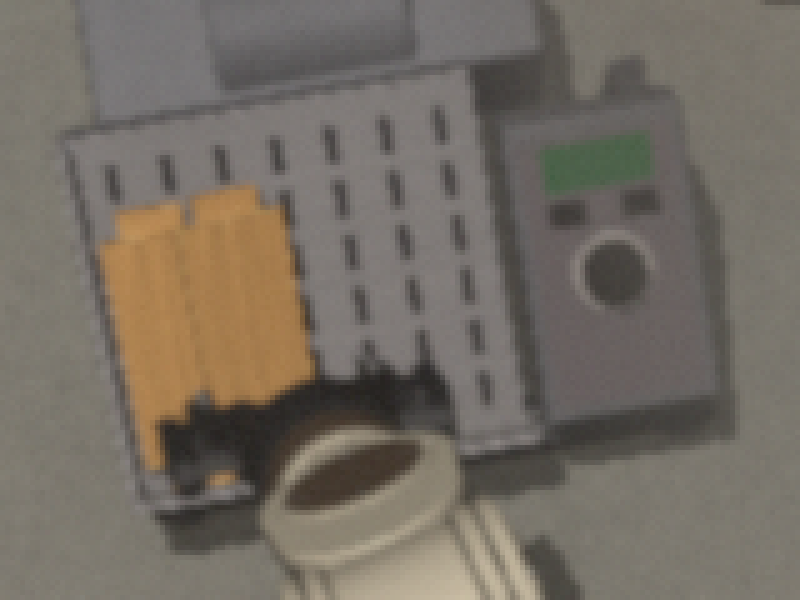

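Emit:
play_rows --plan '[0, 0, -10, 0, 0, 0, 0, 0, 0, 0.057, 0.1422, 0.0605, 0, 0, 0, 0.057, 0.1422, 0.0605, 0, 0, 0, 0.057, 0.1422, 0.0605, 4.1, -52.4, 0, 0, 0, 0, 4.1, -52.4, 0, 0, 0, 0, 4.1, -52.4, 0, 0, 0, 0, 4.1, -52.4, 0, 0, 0, 0, 4.1, -52.4, 0, 0, 0, 0, 4.1, -52.4, 0, 0, 0, 0, 4.1, -52.4, 0, 0, 0, 0, 4.1, -52.4, 0, 0, 0, 0, 4.1, -52.4, 0, 0, 0, 0, 4.1, -52.4, 0, 0, 0, 0, 4.1, -52.4, 0, 0, 0, 0, 4.1, -52.4, 0, 0, 0, 0, 0, 0, 40, 0, 0, 0, 0, 0, 40, 0, 0, 0, 0, 0, 40, 0, 0, 0]'

```text
clock: 19.48
eef_pos: [0.503, -0.388, 0.0836]
tool_rot: [-0.01, 1.0, 0.0, -0.002]
ft_force: [0.5, 0.2, 0.0]
grip_width: 0.0769
```

Emit:
play_rows --plan '[0, 0, 0, 0, 0, 0, 0, 0, 0, 0, 0, 0]'

```text
clock: 19.73
eef_pos: [0.5043, -0.3885, 0.087]
tool_rot: [-0.011, 1.0, -0.001, -0.001]
ft_force: [-0.8, 0.5, 0.3]
grip_width: 0.0766
```

Run:
```python
from held import *
from fit import slatrect
c=bot.camera("top");W=cloud(c);n=np.array([0,0,1.])
go([.5077,-.3857,-.0185],down(1.2))
# laid slat1 measurement
hsv=cv2.cvtColor(c["frame"],cv2.COLOR_BGR2HSV)
m=(hsv[...,1]>75)&(hsv[...,0]>6)&(hsv[...,0]<26)&(hsv[...,2]>90)
Lt=Rt.inv().apply((W-S0).reshape(-1,3)).reshape(480,640,3)*1000
s=m&(np.abs(Lt[...,0])<120)&(Lt[...,1]>-90)&(Lt[...,1]<45)&(abs(Lt[...,2])<40)
P=Lt[s]
for x0 in range(-70,90,20):
    q=P[abs(P[:,0]-x0)<10]; h=[np.round(np.median(q[abs(q[:,1]-y)<4,2]),1) if (abs(q[:,1]-y)<4).any() else None for y in range(-70,40,10)]
    print(x0,"y",q[:,1].min(),q[:,1].max(),h)
for y0 in range(-65,35,10):
    q=P[abs(P[:,1]-y0)<4]; print("y",y0,"x",q[:,0].min(),q[:,0].max())
np.savez("after1.npz",W=W,frame=c["frame"],m=m)
cv2.imwrite("pics/top15.png",c["frame"])
c=bot.camera("side");cv2.imwrite("pics/side15.png",cv2.resize(c["frame"][155:245,180:300],(800,600),interpolation=0))
```

```text
t 19.775 p [ 0.5049 -0.3889  0.088 ] turn [-0.0026  0.0004  0.0002] 0.1519832014452654 | shift after turn mm [ -2.8742   3.1583 106.5204] | before turn [ -2.8302   3.4361 106.513 ] | 106.60594243639001 q [-0.6555  0.5844  0.1894  1.1739 -0.0018 -0.6766] grip 0.07657774178591047 F [ 0.378  -0.8495  0.3208]
-70 y -70.08280539059255 29.401137586278814 [np.float64(10.6), np.float64(6.0), np.float64(12.7), np.float64(15.2), np.float64(16.9), np.float64(10.1), np.float64(10.5), np.float64(8.3), np.float64(9.7), np.float64(9.3), np.float64(7.3)]
-50 y -72.69571915754581 31.11809582523942 [np.float64(6.8), np.float64(13.5), np.float64(13.5), np.float64(14.4), np.float64(18.5), np.float64(21.4), np.float64(16.2), np.float64(7.4), np.float64(9.1), np.float64(9.3), np.float64(9.0)]
-30 y -72.0854890824484 32.273956329558736 [np.float64(6.4), np.float64(9.1), np.float64(13.5), np.float64(15.7), np.float64(18.2), np.float64(21.6), np.float64(14.8), np.float64(9.4), np.float64(10.0), np.float64(8.6), np.float64(7.4)]
-10 y -72.35848630682742 31.08808737191179 [np.float64(6.5), np.float64(10.5), np
[... 844 characters left out ...]
8.3), np.float64(9.8)]
70 y -71.35000345213024 28.75101079920884 [np.float64(8.8), np.float64(9.2), np.float64(14.5), np.float64(14.0), np.float64(16.9), np.float64(17.1), np.float64(9.9), np.float64(9.8), np.float64(9.4), np.float64(7.7), np.float64(10.4)]
y -65 x -65.73709113391428 67.75380314283088
y -55 x -81.8076580085059 82.15524267766861
y -45 x -80.08664405767635 82.67237612276529
y -35 x -78.74213227136102 82.58670477153011
y -25 x -79.61512552967356 82.14890365090926
y -15 x -82.06760266396248 79.77585780905486
y -5 x -80.14898478333498 79.13630787192523
y 5 x -81.57657586939601 79.34040535841577
y 15 x -79.62773019808212 78.9392535683117
y 25 x -66.07692928659789 65.72666428652771
```

View pics/top15.png

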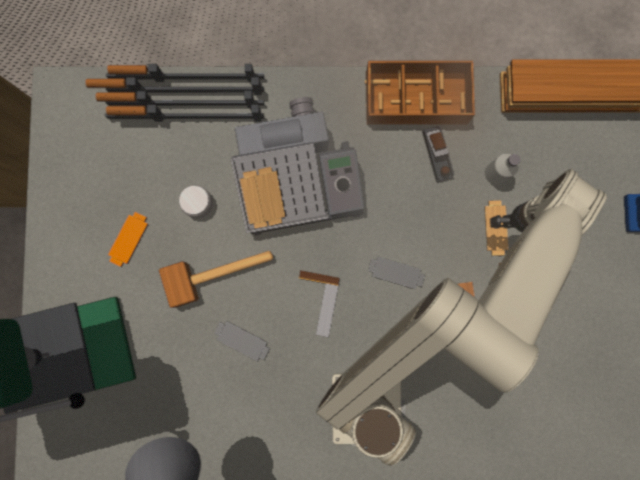

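View pics/side15.png

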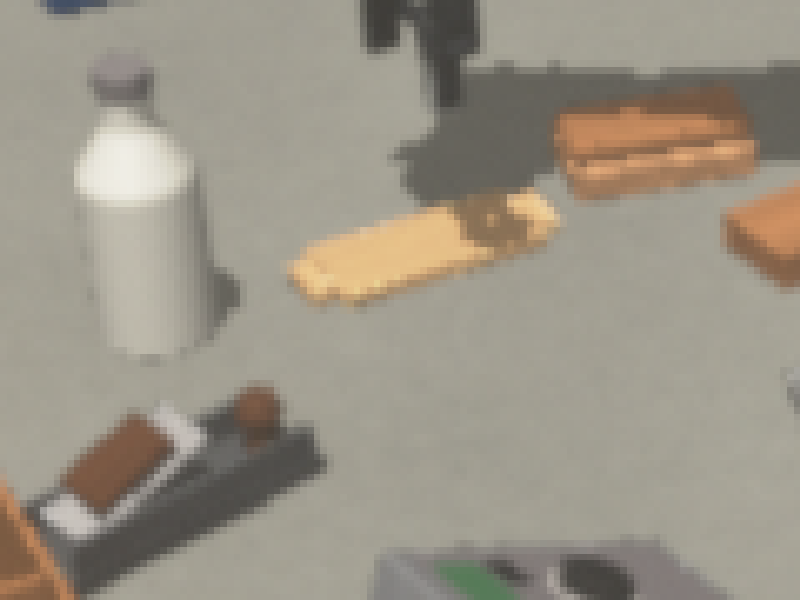

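Emit:
play_rows --plan '[-1.4, 2, 30, 0, 0, 0, -1.4, 2, 30, 0, 0, 0, 0, 0, 20, 0, 0, 0, 0, 0, 15, 0, 0, 0, 0, 0, 0, 0, 0, 0, 0, 0, 0, 0, 0, 0]'

```text
clock: 20.58
eef_pos: [0.5072, -0.3849, -0.0075]
tool_rot: [-0.01, 1.0, -0.001, 0.0]
ft_force: [-0.2, 0.5, 0.2]
grip_width: 0.0765
```

Run:
```python
from held import *
go([.5077,-.3847,-.0185],down(1.2))
c=bot.camera("side");cv2.imwrite("pics/side16.png",cv2.resize(c["frame"][155:245,180:300],(800,600),interpolation=0))
c=bot.camera("top");cv2.imwrite("pics/top16.png",cv2.resize(c["frame"][170:290,430:590],(800,600),interpolation=0))
```

```text
t 20.575 p [ 0.5072 -0.3849 -0.0075] turn [-0.0023 -0.      0.    ] 0.13011495419795988 | shift after turn mm [-0.5431  0.148  11.0112] | before turn [-0.5432  0.173  11.0108] | 11.025588292756712 q [-0.6482  0.6732  0.0776  0.9738 -0.0018 -0.6692] grip 0.07653420915045639 F [-0.1613  0.5323  0.2126]
```

View pics/side16.png

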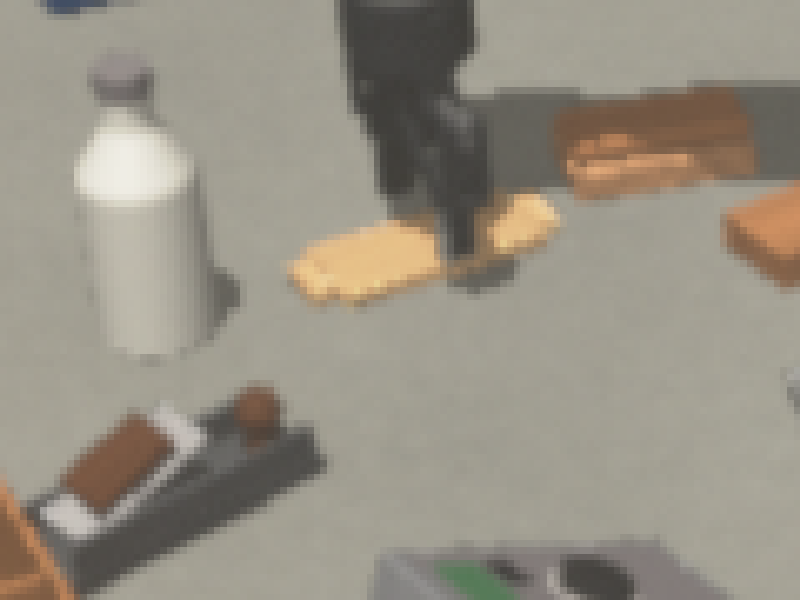

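View pics/top16.png

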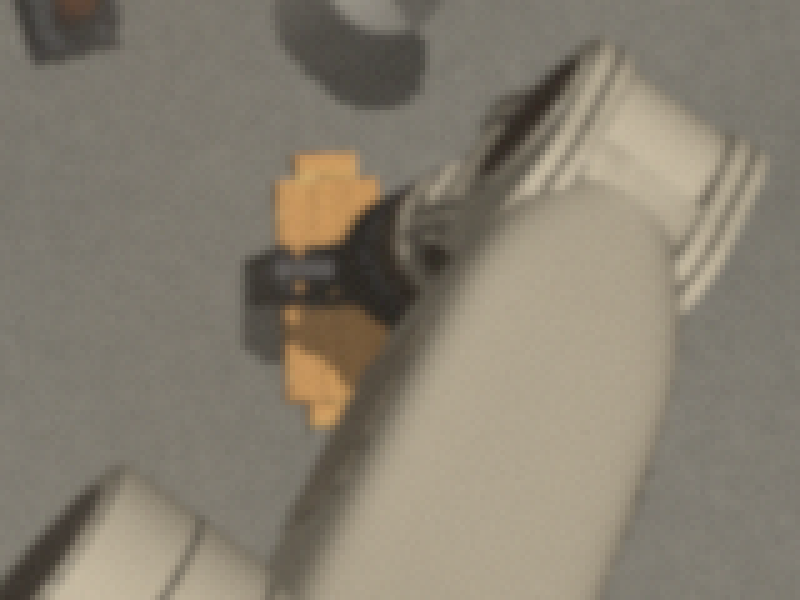

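Well placed. I'll descend 11 mm and close.

Emit:
play_rows --plan '[0, 0, 6, 0, 0, 0, 0, 0, 5, 0, 0, 0, 0, 0, 0, 0, 0, 0]'

```text
clock: 21.05
eef_pos: [0.5056, -0.3837, -0.0207]
tool_rot: [-0.01, 1.0, 0.0, -0.002]
ft_force: [-0.5, 0.1, -0.0]
grip_width: 0.0767
```

Emit:
play_rows --plan '[0, 0, 0, 0, 0, 0, 0, 0, 0, 0, 0, 0, 0, 0, 0, 0, 0, 0, 0, 0, 0, 0, 0, 0, 0, 0, 0, 0, 0, 0, 0, 0, 0, 0, 0, 0]' --hand 50

```text
clock: 21.8
eef_pos: [0.5066, -0.3844, -0.0195]
tool_rot: [-0.011, 1.0, -0.001, -0.001]
ft_force: [0.5, 0.1, 3.6]
grip_width: 0.058
```

Run:
```python
from held import *
o=pose()[2];print(o["ft_force"],o["grip_width"])
off=np.array([1,-2.2,-17.6])
p,Rs=slat_target(3,-80,9,8); tp,tR=tool_of(p,Rs,off); go(tp+[0,0,.11],tR)
```

```text
[0.546  0.1203 3.5629] 0.05803133962533679
t 21.8 p [ 0.5066 -0.3844 -0.0195] turn [-0.1719 -0.4256 -0.1811] 28.272121776361796 | shift after turn mm [-270.6174  598.8498  -24.2687] | before turn [-107.1252  612.9915 -212.6249] | 657.6045744153919 q [-0.6482  0.6865  0.0668  0.9511 -0.0017 -0.6692] grip 0.05803133962533679 F [0.546  0.1203 3.5629]
```

Emit:
play_rows --plan '[0, 0, -20, 0, 0, 0, 0, 0, -48, 0, 0, 0, 0, 0, -48, 0, 0, 0, 0, 0, -48, 0, 0, 0, 0, 0, -48, 0, 0, 0, -8.9, 51.1, 0, 0, 0, 0, -8.9, 51.1, 0, 0, 0, 0, -8.9, 51.1, 0, 0, 0, 0, -8.9, 51.1, 0, 0, 0, 0, -8.9, 51.1, 0, 0, 0, 0, -8.9, 51.1, 0, 0, 0, 0, -8.9, 51.1, 0, 0, 0, 0, -8.9, 51.1, 0, 0, 0, 0, -8.9, 51.1, 0, 0, 0, 0, -8.9, 51.1, 0, 0, 0, 0, -8.9, 51.1, 0, 0, 0, 0, -8.9, 51.1, 0, 0, 0, 0]'

```text
clock: 23.92
eef_pos: [0.6, 0.2328, 0.1904]
tool_rot: [-0.01, 1.0, -0.001, -0.002]
ft_force: [0.4, 1.1, -0.3]
grip_width: 0.0575
```

Emit:
play_rows --plan '[0, 0, 0, -0.0573, -0.1419, -0.0604, 0, 0, 0, -0.0573, -0.1419, -0.0604, 0, 0, 0, -0.0573, -0.1419, -0.0604, 0, 0, 0, 0, 0, 0, 0, 0, 0, 0, 0, 0, 0, 0, 0, 0, 0, 0]'

```text
clock: 24.68
eef_pos: [0.6032, 0.2324, 0.1938]
tool_rot: [-0.1, 0.969, 0.087, 0.211]
ft_force: [0.4, 0.8, -0.6]
grip_width: 0.0581
```

Run:
```python
from held import *
held("top")
off=np.array([1,-2.2,-17.6])
p,Rs=slat_target(3,-80,9,8); tp,tR=tool_of(p,Rs,off); go(tp,tR); go(tp+.03*Rt.as_matrix()[:,2],tR)
c=bot.camera("top");cv2.imwrite("pics/top17.png",cv2.resize(c["frame"][130:250,220:380],(800,600),interpolation=0))
c=bot.camera("side");cv2.imwrite("pics/side17.png",cv2.resize(c["frame"][170:335,230:450],(800,600),interpolation=0))
```

```text
top 722 plane z=ax+by+c [  0.0122  -0.0256 -27.9837] x [-80.782   71.9772] y [-31.1494  30.2448]
-60 y -31.014037641222306 28.545598778041153
-50 y -29.977389591018426 28.93515946501484
-40 y -31.332166001107595 28.614169602716224
-30 y -30.85636429169275 28.451405458510944
t 24.725 p [0.603  0.2323 0.1935] turn [ 0.0011  0.0026 -0.0001] 0.15991247116656193 | shift after turn mm [ 48.972  -14.8436  98.7959] | before turn [ 49.2234 -14.9574  98.6537] | 111.26196702672485 q [ 0.3318  0.2061 -0.2148  0.6957  0.0727  0.1431] grip 0.05778302329624803 F [-0.2914  0.3456  0.35  ]
t 24.725 p [0.603  0.2323 0.1935] turn [ 0.0011  0.0026 -0.0001] 0.15991247116656193 | shift after turn mm [ 48.972  -10.6684  69.0879] | before turn [ 49.1477 -10.7499  68.9503] | 85.35342751533275 q [ 0.3318  0.2061 -0.2148  0.6957  0.0727  0.1431] grip 0.05778302329624803 F [-0.2914  0.3456  0.35  ]
```

View pics/side17.png

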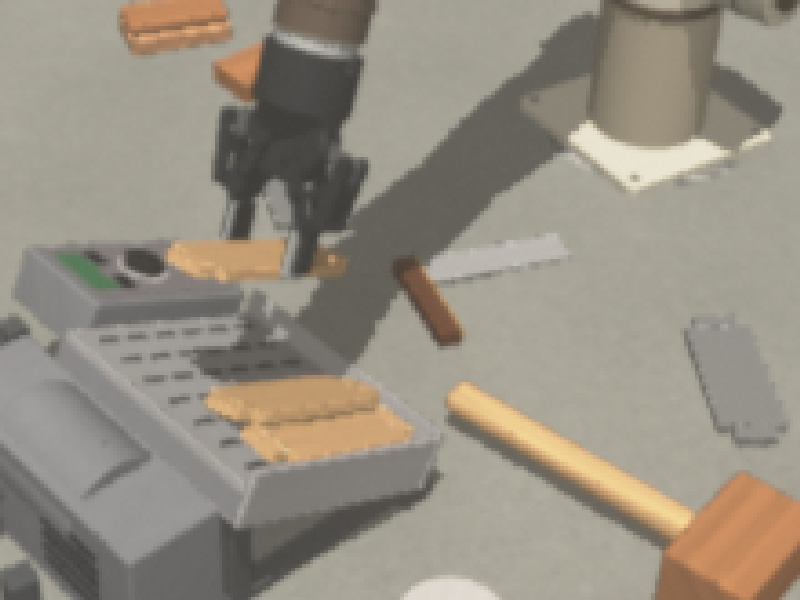

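View pics/top17.png

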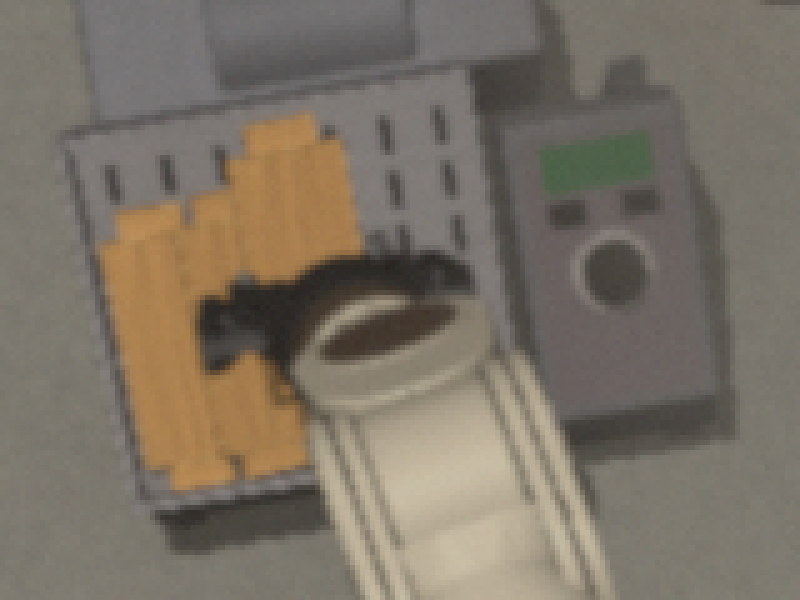

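Run:
```python
from held import *
off=np.array([0,-1.5,-18.5])
p,Rs=slat_target(4,-80,10,12); tp,tR=tool_of(p,Rs,off); go(tp,tR); go(tp+.025*Rt.as_matrix()[:,2],tR)
```

```text
t 24.825 p [0.6022 0.232  0.1926] turn [-0.0689  0.0011 -0.0001] 3.9470892918690583 | shift after turn mm [ 47.8117 -20.7322  96.9086] | before turn [ 47.9204 -14.022   98.0514] | 110.03206177747089 q [ 0.3318  0.206  -0.2167  0.6954  0.0727  0.1431] grip 0.0580333214321874 F [-0.742   0.0843 -0.727 ]
t 24.825 p [0.6022 0.232  0.1926] turn [-0.0689  0.0011 -0.0001] 3.9470892918690583 | shift after turn mm [ 47.8117 -15.5344  72.4549] | before turn [ 47.893  -10.5196  73.2979] | 88.1872292990692 q [ 0.3318  0.206  -0.2167  0.6954  0.0727  0.1431] grip 0.0580333214321874 F [-0.742   0.0843 -0.727 ]
```

Emit:
play_rows --plan '[0, 0, 0, -0.069, 0.001, 0, 12, -3.9, 18.1, 0, 0, 0, 12, -3.9, 18.1, 0, 0, 0, 12, -3.9, 18.1, 0, 0, 0, 12, -3.9, 18.1, 0, 0, 0, 0, 0, 0, 0, 0, 0, 0, 0, 0, 0, 0, 0, 0, 0, 0, 0, 0, 0]'

```text
clock: 25.82
eef_pos: [0.5898, 0.2294, 0.1058]
tool_rot: [-0.107, 0.965, 0.121, 0.206]
ft_force: [-0.9, -0.1, 0.2]
grip_width: 0.058
```

Run:
```python
from held import *
off=np.array([0,-1.5,-18.5])
p,Rs=slat_target(4,-80,10,12); tp,tR=tool_of(p,Rs,off); go(tp,tR)
c=bot.camera("top");cv2.imwrite("pics/top18.png",cv2.resize(c["frame"][130:250,220:380],(800,600),interpolation=0))
c=bot.camera("side");cv2.imwrite("pics/side18.png",cv2.resize(c["frame"][225:315,250:370],(800,600),interpolation=0))
```

```text
t 25.825 p [0.5898 0.2294 0.1058] turn [0.0002 0.0013 0.0001] 0.07779425202717526 | shift after turn mm [-0.3058 -5.0944 25.3144] | before turn [-0.2715 -5.0995 25.3138] | 25.82375387478204 q [ 0.2908  0.2753 -0.3909  0.4473  0.1593  0.1069] grip 0.05795638461938906 F [-0.9392 -0.0795  0.1637]
```

View pics/side18.png

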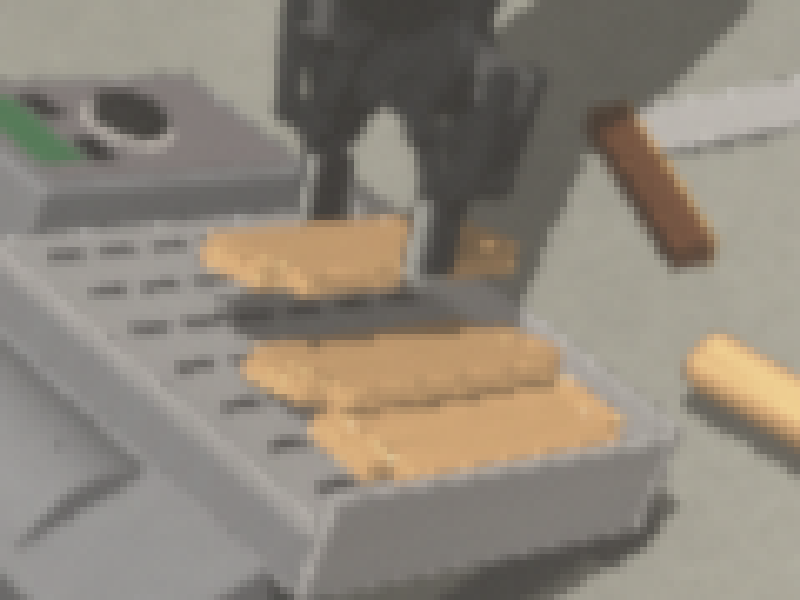

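View pics/top18.png

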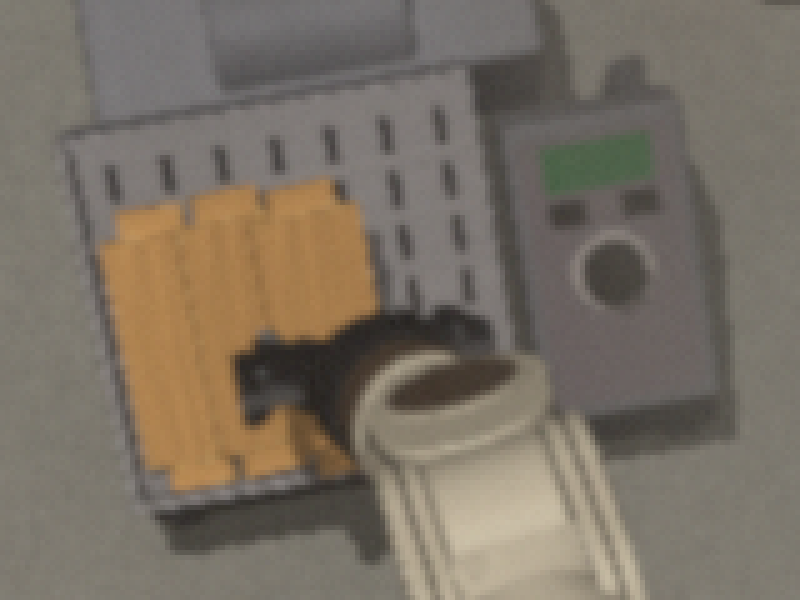

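Looks right. I'll lower 21 mm, then creep.

Emit:
play_rows --plan '[0, -1.1, 5.5, 0, 0, 0, 0, -1.1, 5.5, 0, 0, 0, 0, -1.1, 5, 0, 0, 0, 0, -1.1, 5, 0, 0, 0, 0, 0, 0, 0, 0, 0, 0, 0, 0, 0, 0, 0]'

```text
clock: 26.68
eef_pos: [0.5973, 0.2306, 0.0845]
tool_rot: [-0.107, 0.965, 0.12, 0.205]
ft_force: [0.5, 0.2, 0.1]
grip_width: 0.0579
```

Emit:
play_rows --plan '[0, -0.5, 2.5, 0, 0, 0, 0, 0, 0, 0, 0, 0]'

```text
clock: 26.92
eef_pos: [0.5983, 0.2308, 0.0822]
tool_rot: [-0.107, 0.965, 0.12, 0.205]
ft_force: [-0.1, 1.0, -0.9]
grip_width: 0.0579
```

Run:
```python
from held import *
off=np.array([0,-1.5,-18.5])
p,Rs=slat_target(4,-80,10,12); tp,tR=tool_of(p,Rs,off); go(tp,tR)
c=bot.camera("side");cv2.imwrite("pics/side19.png",cv2.resize(c["frame"][225:315,250:370],(800,600),interpolation=0))
```

```text
t 26.925 p [0.5983 0.2308 0.0822] turn [-0.0002 -0.0016 -0.0004] 0.09633327160184801 | shift after turn mm [-2.4822  0.2196  0.858 ] | before turn [-2.4835  0.2207  0.8539] | 2.6354697927057167 q [ 0.2886  0.323  -0.3957  0.3981  0.1602  0.1048] grip 0.057920714174481004 F [-0.0696  1.0095 -0.9466]
```

View pics/side19.png

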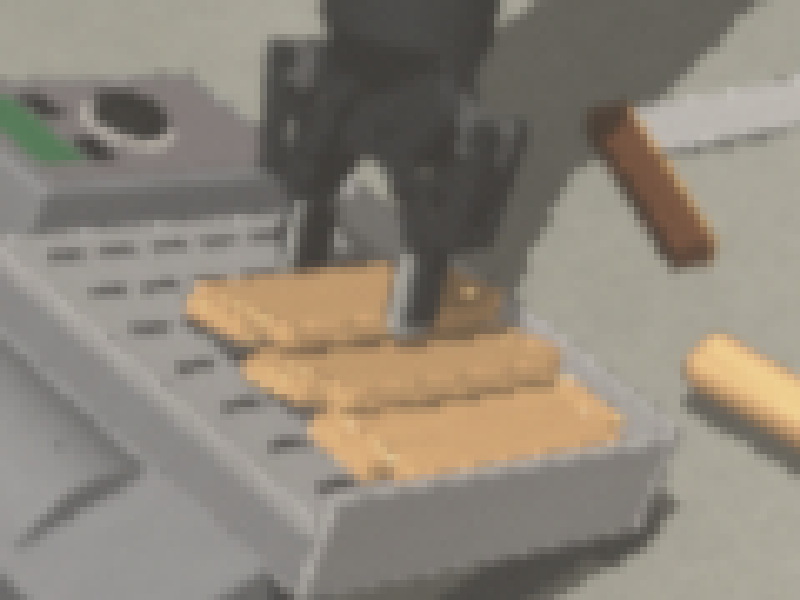

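Emit:
play_rows --plan '[-1, 0, 1, 0, 0, 0, 0, 0, 0, 0, 0, 0]'

```text
clock: 27.22
eef_pos: [0.5998, 0.2313, 0.0819]
tool_rot: [-0.107, 0.965, 0.12, 0.205]
ft_force: [-0.1, -0.1, -1.3]
grip_width: 0.058
```

Emit:
play_rows --plan '[0, 0, 1, 0, 0, 0, 0, 0, 0, 0, 0, 0]'

```text
clock: 27.48
eef_pos: [0.5999, 0.2315, 0.0808]
tool_rot: [-0.107, 0.965, 0.12, 0.205]
ft_force: [0.8, 0.0, -0.2]
grip_width: 0.058
```

Emit:
play_rows --plan '[0, 0, 1, 0, 0, 0, 0, 0, 0, 0, 0, 0]'

```text
clock: 27.72
eef_pos: [0.6003, 0.2318, 0.0799]
tool_rot: [-0.107, 0.965, 0.12, 0.205]
ft_force: [-0.5, 0.2, -0.1]
grip_width: 0.0579
```

Emit:
play_rows --plan '[0, 0, 0.8, 0, 0, 0, 0, 0, 0, 0, 0, 0]'

```text
clock: 27.98
eef_pos: [0.6006, 0.232, 0.0793]
tool_rot: [-0.107, 0.965, 0.12, 0.205]
ft_force: [0.1, 0.2, 0.9]
grip_width: 0.0578
```

Emit:
play_rows --plan '[0, 0, 0.8, 0, 0, 0, 0, 0, 0, 0, 0, 0]'

```text
clock: 28.22
eef_pos: [0.6009, 0.2323, 0.0786]
tool_rot: [-0.107, 0.965, 0.12, 0.205]
ft_force: [-0.5, -0.2, -0.7]
grip_width: 0.0579
```

Run:
```python
from held import *
off=np.array([0,-1.5,-18.5])
p,Rs=slat_target(4,-80,10,12); tp,tR=tool_of(p,Rs,off); go(tp,tR)
c=bot.camera("side");cv2.imwrite("pics/side20.png",cv2.resize(c["frame"][245:305,270:350],(800,600),interpolation=cv2.INTER_CUBIC))
```

```text
t 28.225 p [0.6009 0.2323 0.0786] turn [-0.0001 -0.0016 -0.0004] 0.09638120533406218 | shift after turn mm [-1.4594  0.1966 -3.7432] | before turn [-1.4532  0.1967 -3.7456] | 4.022479199057103 q [ 0.2899  0.333  -0.3927  0.391   0.1597  0.106 ] grip 0.05789186481666614 F [-0.4713 -0.2126 -0.712 ]
```

View pics/side20.png

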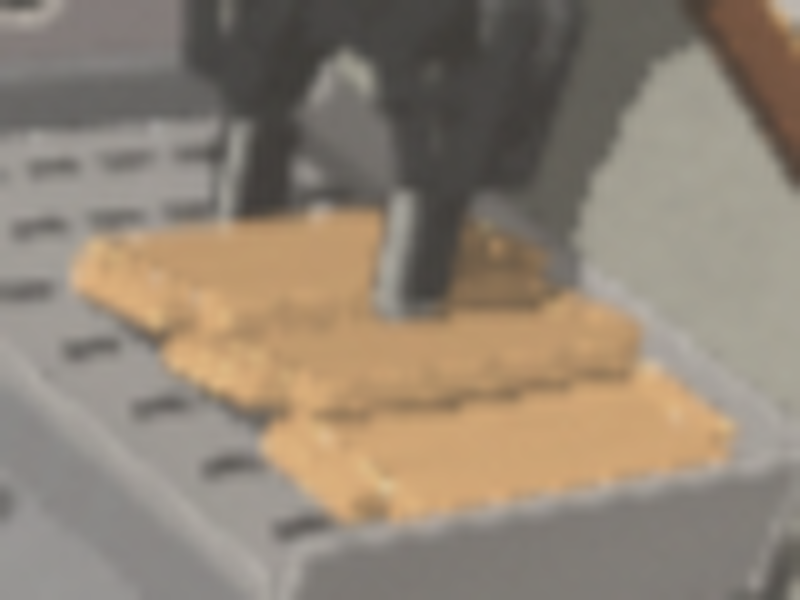

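Emit:
play_rows --plan '[0, 0, 0.5, 0, 0, 0, 0, 0, 0, 0, 0, 0]'

```text
clock: 28.52
eef_pos: [0.6011, 0.2324, 0.0784]
tool_rot: [-0.107, 0.965, 0.12, 0.205]
ft_force: [-1.4, -1.8, 2.0]
grip_width: 0.058
```

Emit:
play_rows --plan '[0, 0, 0, 0, 0, 0, 0, 0, 0, 0, 0, 0, 0, 0, 0, 0, 0, 0, 0, 0, 0, 0, 0, 0]' --hand 88

```text
clock: 29.02
eef_pos: [0.6011, 0.2324, 0.0781]
tool_rot: [-0.107, 0.965, 0.12, 0.205]
ft_force: [-0.1, 0.6, -0.2]
grip_width: 0.075
```

Emit:
play_rows --plan '[0, 0, -8, 0, 0, 0, 0, 0, -25, 0, 0, 0, 0, 0, -40, 0, 0, 0, 0, 0, -40, 0, 0, 0, 0, 0, -10, 0, 0, 0, 0, 0, 0, 0, 0, 0]'

```text
clock: 29.78
eef_pos: [0.5559, 0.1984, 0.1882]
tool_rot: [-0.107, 0.965, 0.12, 0.206]
ft_force: [0.6, 0.2, -1.0]
grip_width: 0.0755
```

Run:
```python
from held import *
go([.6,.1,.25],R.from_matrix(tool_of(S0,Rt)[1].as_matrix()))
c=bot.camera("side");cv2.imwrite("pics/side21.png",cv2.resize(c["frame"][225:315,250:370],(800,600),interpolation=cv2.INTER_CUBIC))
c=bot.camera("top");cv2.imwrite("pics/top21.png",cv2.resize(c["frame"][130:250,220:380],(800,600),interpolation=0))
```

```text
t 29.775 p [0.5559 0.1984 0.1882] turn [ 0.2093  0.0004 -0.0003] 11.99209411841066 | shift after turn mm [ -49.939  -104.517   -44.8557] | before turn [-49.9902 -92.9027 -65.5731] | 124.21656472009333 q [ 0.2465  0.1084 -0.3565  0.6563  0.1784  0.0666] grip 0.07546300823588394 F [ 0.6329  0.2339 -0.9659]
```

View pics/side21.png

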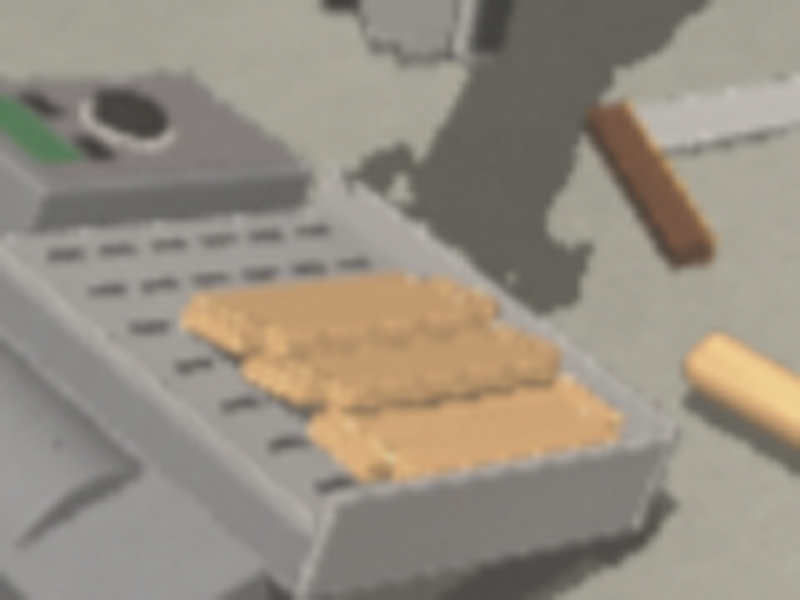

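View pics/top21.png

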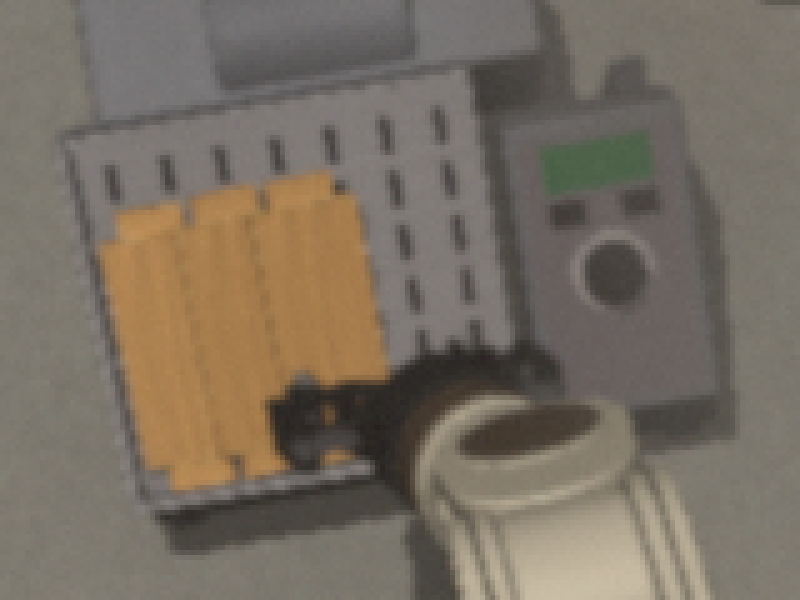

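```bash
cat > key.py <<'E'
from tray import *
from fit import plane_hits
def keypos():
    c=bot.camera("top"); f=c["frame"]
    for d in bot.outline_of("key_top","top"):
        v,u=np.nonzero(d["mask"]); print("net",d["p"],v.mean(),u.mean(),len(v))
    g=cv2.cvtColor(f,cv2.COLOR_BGR2GRAY).astype(float)
    sub=g[172:198,330:357]; m=(sub<70)
    n_,l,st,ce=cv2.connectedComponentsWithStats(m.astype(np.uint8))
    print(st,ce+[330,172])
    return c
if __name__=="__main__":
    c=keypos(); n=Rt.as_matrix()[:,2]
    f=c["frame"];cv2.imwrite("pics/key.png",cv2.resize(f[165:205,320:370],(750,600),interpolation=0))
    for uv in([343,184.6],):
        P=plane_hits(c,np.array([uv]),n,n@S0+.024)[0]; print("key",P,"rel S0 in tray",Rt.inv().apply(P-S0)*1000)
E
python3 key.py
```

```text
net 0.64 184.53691275167785 342.0268456375839 149
[[  0   0  27  26 615]
 [  1   0   5   3  14]
 [  8   8  10  10  73]] [[343.3398 184.7236]
 [332.8571 172.9286]
 [342.0822 184.8356]]
key [0.6146 0.0615 0.1102] rel S0 in tray [   1.2851 -244.6503   24.    ]
```

View pics/key.png

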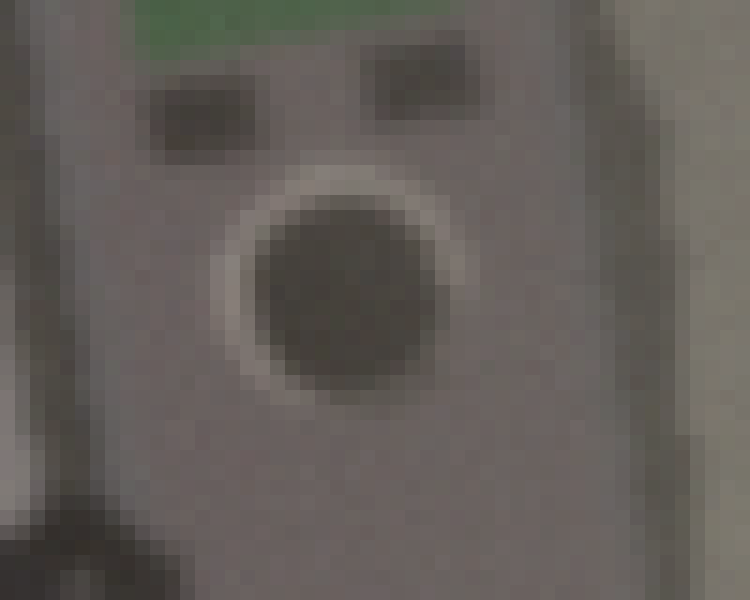

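Run:
```python
from key import *
n=Rt.as_matrix()[:,2]
K=S0+Rt.apply(np.array([1.5,-243.5,28])/1000)
tp,tR=tool_of(K,Rt,np.array([.5,-1.8,-15])); print(K,tp)
go(tp+.025*n,tR)
```

```text
[0.613  0.0624 0.1139] [0.6193 0.0653 0.1005]
t 29.975 p [0.555  0.1984 0.1854] turn [ 0.2092 -0.0046 -0.0003] 11.987844142285157 | shift after turn mm [  -0.6625 -142.2286   68.9386] | before turn [  -0.9547 -153.4432   37.8978] | 158.05682055664428 q [ 0.247   0.1121 -0.3579  0.6562  0.1784  0.0667] grip 0.07493284512206991 F [ 0.5571 -0.0875 -0.1851]
```

Emit:
play_rows --plan '[0, 0, -15, 0.1046, -0.0023, 0, 0, 0, 0, 0.1046, -0.0023, 0, 0, -47.4, 0, 0, 0, 0, 0, -47.4, 0, 0, 0, 0, 0, -47.4, 0, 0, 0, 0, 0, 0, 20, 0, 0, 0, 0, 0, 25, 0, 0, 0, 0, 0, 0, 0, 0, 0, 0, 0, 0, 0, 0, 0]' --hand 0

```text
clock: 31.1
eef_pos: [0.5934, 0.0578, 0.1595]
tool_rot: [-0.085, 0.972, 0.019, 0.217]
ft_force: [-0.7, -0.8, 0.7]
grip_width: 0.0
```

Run:
```python
from key import *
n=Rt.as_matrix()[:,2]
K=S0+Rt.apply(np.array([1.5,-243.5,28])/1000)
tp,tR=tool_of(K,Rt,np.array([.5,-1.8,-15]))
go(tp+.025*n,tR)
c=bot.camera("side");cv2.imwrite("pics/side22.png",cv2.resize(c["frame"][195:285,220:340],(800,600),interpolation=cv2.INTER_CUBIC))
T=c["cam_to_world"];Kc=c["K"];p,Rc,o=pose()
def px(w): q=T[:3,:3].T@(w-T[:3,3]); return ((Kc@q/q[2])[:2]-[220,195])*800/120
for z in(-25,-15,-5,5): print(z,px(p+Rc.apply([0,0,z/1000])))
print("key",px(K))
c=bot.camera("top");cv2.imwrite("pics/top22.png",cv2.resize(c["frame"][130:250,220:380],(800,600),interpolation=0))
```

```text
t 31.1 p [0.5934 0.0578 0.1595] turn [ 0.0004  0.0019 -0.0002] 0.10992749773640605 | shift after turn mm [ 0.552   2.9217 39.7881] | before turn [ 0.6269  2.9065 39.7881] | 39.899059822055925 q [ 0.0741  0.152  -0.3683  0.6143  0.0429 -0.0908] grip 1.0433253363671455e-05 F [-0.6961 -0.7588  0.6926]
-25 [371.5607 149.0753]
-15 [364.8357 168.7191]
-5 [358.1407 188.2754]
5 [351.4753 207.745 ]
key [326.1063 295.9397]
```

View pics/side22.png

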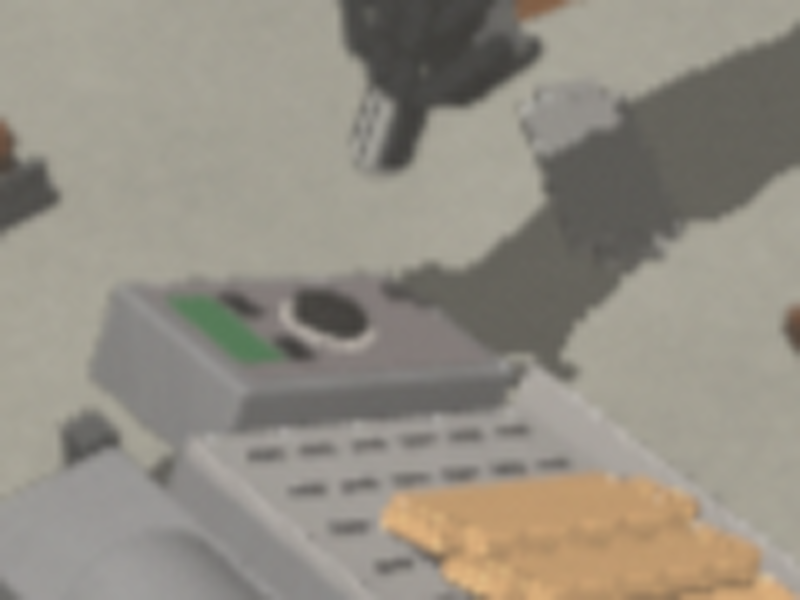

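View pics/top22.png

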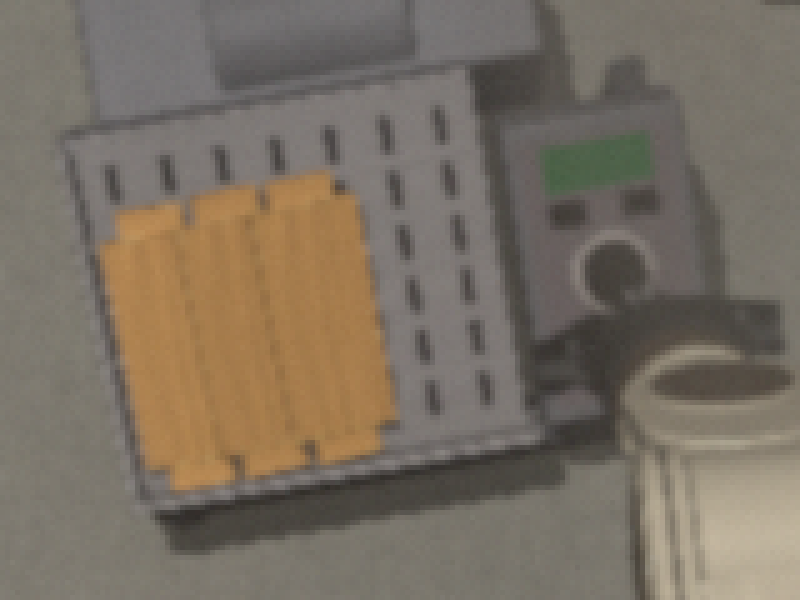

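Run:
```python
from key import *
K=S0+Rt.apply(np.array([1.5,-243.5,28])/1000)
c=bot.camera("side");W=cloud(c);f=c["frame"];p,Rc,o=pose()
# key in side cloud: dark pixels on the panel
d=f.max(-1)<80
s=d&(np.linalg.norm(W-K-[.006,.006,.006],axis=-1)<.022)
kc=W[s].mean(0);print("key side",kc,s.sum(),"bias",kc-K, (W[s].min(0)+W[s].max(0))/2)
L=Rc.inv().apply((W-p-(kc-K)).reshape(-1,3)).reshape(480,640,3)*1000
s=(abs(L[...,0])<30)&(abs(L[...,1])<40)&(L[...,2]>-50)&(L[...,2]<20)
P=L[s];print(len(P))
for a in range(-50,10,5):
    q=P[(P[:,2]>=a)&(P[:,2]<a+5)]
    if len(q):print(a,len(q),"x",q[:,0].min(),q[:,0].max(),"y",q[:,1].min(),q[:,1].max())
c=bot.camera("top");W=cloud(c);f=c["frame"]
hsv=cv2.cvtColor(f,cv2.COLOR_BGR2HSV)
m=(hsv[...,1]>75)&(hsv[...,0]>6)&(hsv[...,0]<26)&(hsv[...,2]>90)
Lt=Rt.inv().apply((W-S0).reshape(-1,3)).reshape(480,640,3)*1000
s=m&(np.abs(Lt[...,0])<120)&(Lt[...,1]>-150)&(Lt[...,1]<45)&(abs(Lt[...,2])<40); P=Lt[s]
for x0 in range(-60,80,20):
    q=P[abs(P[:,0]-x0)<10]; print(x0,"y",q[:,1].min(),q[:,1].max(),[int(np.median(q[abs(q[:,1]-y)<3,2])) if (abs(q[:,1]-y)<3).any() else None for y in range(-115,40,7)])
for y0 in range(-105,35,10):
    q=P[abs(P[:,1]-y0)<4]; print("y",y0,"x",q[:,0].min(),q[:,0].max())
```

```text
key side [0.6183 0.0746 0.1163] 42 bias [0.0053 0.0122 0.0024] [0.6178 0.0751 0.1154]
87
-50 16 x -3.644245832429416 17.202995929233786 y -24.683036202370815 6.876038558463521
-45 13 x -5.090968835928039 14.370953127736815 y -23.06310615635477 3.2823099570265057
-40 20 x -5.310690904189154 17.245647356598766 y -24.290578815827896 6.939142033846472
-35 11 x -4.960500062520077 16.083132232117336 y -18.5089830126157 5.427859107844671
-30 15 x -5.888913787702381 17.312506261259962 y -15.463698586254289 1.7695077942308528
-25 10 x -3.750831731294807 17.808049802498854 y -14.76497624207035 -2.8512636457624088
-20 2 x 1.960879837104636 2.705239043745334 y -13.669464207491046 -5.120998510916449
-60 y -112.18689979615577 30.789959480687305 [-7, 7, 10, 13, 14, 18, 18, 18, 20, 16, 12, 15, 17, 19, 19, 11, 8, 9, 8, 8, 10, 10, None]
-40 y -113.19311006392665 31.231159574827856 [-4, 8, 11, 12, 14, 14, 16, 19, 19, 20, 14, 15, 18, 19, 21, 13, 9, 8, 8, 9, 10, 10, None]
-20 y -113.15260833618544 31.573830727516164 [-2, 11, 10, 13, 12, 13, 15, 19, 22, 17, 14, 16, 16, 19, 23, 16, 8, 7, 8, 8, 9, 8, None]

[... 455 characters left out ...]
10, 14, 15, 19, 17, 17, 17, 15, 17, 18, 18, 21, 10, 9, 9, 8, 8, 9, 9, None]
y -105 x -78.76249480236109 68.78069172721466
y -95 x -80.49862872732419 84.32016498009997
y -85 x -82.0381011051915 82.70889615310104
y -75 x -82.77802921924123 82.38298966107573
y -65 x -78.86660669903404 83.05091003947918
y -55 x -81.04413857900468 82.85617730694491
y -45 x -79.94736763438162 82.96156890242774
y -35 x -81.31777166592606 82.69490148838655
y -25 x -76.43597335070521 82.94901714190165
y -15 x -79.83554442593343 80.75924915416034
y -5 x -80.52306164835225 79.72011656634419
y 5 x -80.05547167464577 79.02093030463006
y 15 x -83.16956631754731 80.03719463615298
y 25 x -65.89485374409158 65.51176106889896
```

Emit:
play_rows --plan '[-0.7, 2, 15, 0, 0, 0, -0.8, 2, 15, 0, 0, 0, 0, 0, 13, 0, 0, 0, 0, 0, 10, 0, 0, 0, 0, 0, 0, 0, 0, 0, 0, 0, 0, 0, 0, 0]'

```text
clock: 32.05
eef_pos: [0.6166, 0.0656, 0.1126]
tool_rot: [-0.085, 0.972, 0.019, 0.217]
ft_force: [-0.2, 0.0, 0.7]
grip_width: 0.0001
```

Run:
```python
from key import *
K=S0+Rt.apply(np.array([1.5,-243.5,28])/1000)
tp,tR=tool_of(K,Rt,np.array([.5,-1.8,-15]))
go(tp,tR)
c=bot.camera("side");cv2.imwrite("pics/side23.png",cv2.resize(c["frame"][205:265,230:310],(800,600),interpolation=cv2.INTER_CUBIC))
c=bot.camera("top");cv2.imwrite("pics/top23.png",cv2.resize(c["frame"][150:225,310:410],(800,600),interpolation=0))
```

```text
t 32.05 p [0.6166 0.0656 0.1126] turn [ 0.      0.0031 -0.0006] 0.18191387267000483 | shift after turn mm [ 2.6691 -0.7557 12.0723] | before turn [ 2.7061 -0.758  12.0639] | 12.386907012788464 q [ 0.0868  0.2485 -0.3851  0.4992  0.0373 -0.0788] grip 9.547400806603784e-05 F [-0.1785  0.0034  0.6771]
```

View pics/side23.png

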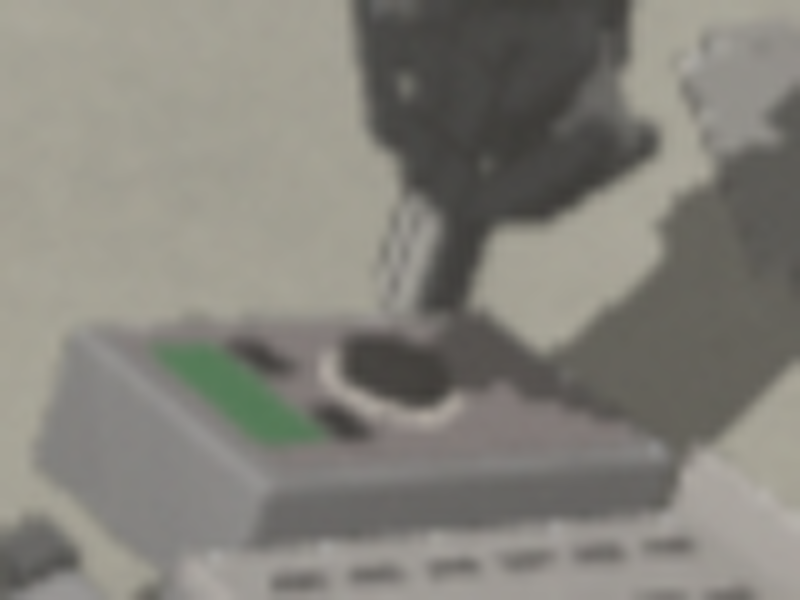

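View pics/top23.png

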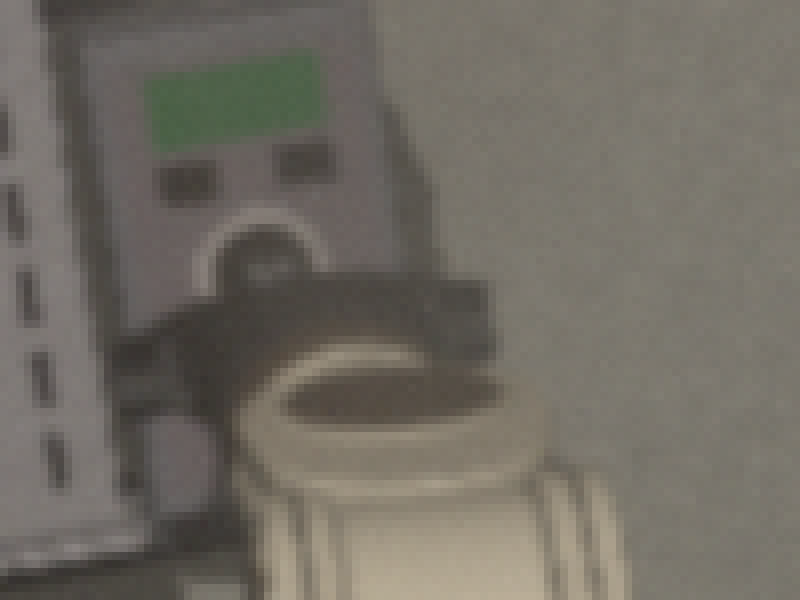

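Emit:
play_rows --plan '[-1, 0, 5, 0, 0, 0, -1, 0, 5, 0, 0, 0, 0, 0, 0, 0, 0, 0, 0, 0, 0, 0, 0, 0]'

```text
clock: 32.65
eef_pos: [0.6223, 0.0667, 0.1041]
tool_rot: [-0.085, 0.972, 0.019, 0.217]
ft_force: [-0.0, 0.1, 0.9]
grip_width: -0.0003
```

Emit:
play_rows --plan '[0, 0, 2, 0, 0, 0, 0, 0, 0, 0, 0, 0]'

```text
clock: 32.9
eef_pos: [0.6232, 0.0669, 0.1024]
tool_rot: [-0.085, 0.972, 0.019, 0.217]
ft_force: [-0.8, -0.1, 0.4]
grip_width: 0.0
```

Run:
```python
from key import *
K=S0+Rt.apply(np.array([1.5,-243.5,28])/1000)
tp,tR=tool_of(K,Rt,np.array([.5,-1.8,-15]))
go(tp,tR)
c=bot.camera("side");cv2.imwrite("pics/side24.png",cv2.resize(c["frame"][205:265,230:310],(800,600),interpolation=cv2.INTER_CUBIC))
```

```text
t 32.9 p [0.6232 0.0669 0.1024] turn [ 0.0001  0.0028 -0.0005] 0.16244188378991348 | shift after turn mm [ 4.4273 -0.855  -0.0419] | before turn [ 4.4268 -0.8573 -0.0544] | 4.5093405638304365 q [ 0.0881  0.2734 -0.3823  0.4774  0.0368 -0.0777] grip 1.0924323478009848e-05 F [-0.7846 -0.1248  0.3813]
```

View pics/side24.png

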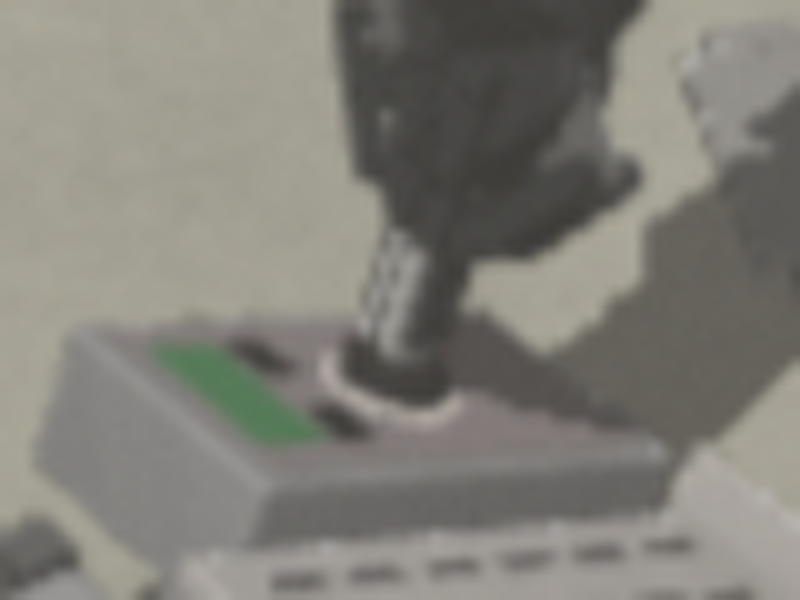

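Emit:
play_rows --plan '[0, 0, 1, 0, 0, 0, 0, 0, 0, 0, 0, 0]'

```text
clock: 33.2
eef_pos: [0.6237, 0.0669, 0.1017]
tool_rot: [-0.085, 0.972, 0.019, 0.217]
ft_force: [0.2, 0.4, 0.0]
grip_width: -0.0002
```

Emit:
play_rows --plan '[0, 0, 1, 0, 0, 0, 0, 0, 0, 0, 0, 0]'

```text
clock: 33.45
eef_pos: [0.6241, 0.067, 0.1009]
tool_rot: [-0.085, 0.972, 0.019, 0.217]
ft_force: [-1.7, -0.0, 3.0]
grip_width: -0.0003
```

Emit:
play_rows --plan '[0, 0, 1, 0, 0, 0, 0, 0, 0, 0, 0, 0]'

```text
clock: 33.7
eef_pos: [0.6245, 0.0671, 0.1]
tool_rot: [-0.085, 0.972, 0.019, 0.217]
ft_force: [-2.2, -0.5, 3.2]
grip_width: -0.0002
```

Emit:
play_rows --plan '[0, 0, 0.7, 0, 0, 0, 0, 0, 0, 0, 0, 0]'

```text
clock: 33.95
eef_pos: [0.6249, 0.0671, 0.0992]
tool_rot: [-0.085, 0.972, 0.019, 0.217]
ft_force: [-3.1, -0.3, 3.3]
grip_width: -0.0003
```

Emit:
play_rows --plan '[0, 0, 0.7, 0, 0, 0, 0, 0, 0, 0, 0, 0]'

```text
clock: 34.2
eef_pos: [0.6252, 0.0672, 0.0984]
tool_rot: [-0.085, 0.972, 0.019, 0.217]
ft_force: [-1.1, -0.6, 1.4]
grip_width: 0.0002
```

Emit:
play_rows --plan '[0, 0, 0.6, 0, 0, 0, 0, 0, 0, 0, 0, 0]'

```text
clock: 34.45
eef_pos: [0.6255, 0.0673, 0.0979]
tool_rot: [-0.085, 0.972, 0.019, 0.217]
ft_force: [-1.2, -1.0, 2.7]
grip_width: -0.0
```

Emit:
play_rows --plan '[0, 0, 0.4, 0, 0, 0, 0, 0, 0, 0, 0, 0]'

```text
clock: 34.7
eef_pos: [0.6256, 0.0673, 0.0976]
tool_rot: [-0.085, 0.972, 0.019, 0.217]
ft_force: [-1.5, -0.0, 1.9]
grip_width: -0.0
```

Emit:
play_rows --plan '[0, 0, -5, 0, 0, 0, 0, 0, -15, 0, 0, 0, 0, 0, -30, 0, 0, 0, 0, 0, -40, 0, 0, 0, 0, 0, 0, 0, 0, 0, 0, 0, 0, 0, 0, 0]'

```text
clock: 35.45
eef_pos: [0.5874, 0.0605, 0.1793]
tool_rot: [-0.085, 0.972, 0.019, 0.217]
ft_force: [-0.5, 0.7, -0.1]
grip_width: -0.0
```

Run:
```python
from key import *
go([.5,0,.3])
c=bot.camera("side");cv2.imwrite("pics/side25.png",cv2.resize(c["frame"][205:325,230:390],(800,600),interpolation=cv2.INTER_CUBIC))
c=bot.camera("top");cv2.imwrite("pics/top25.png",c["frame"])
```

```text
t 35.45 p [0.5874 0.0605 0.1793] turn [0. 0. 0.] 0.0 | shift after turn mm [  36.0458  -44.4572 -150.3235] | before turn [  36.0458  -44.4572 -150.3235] | 160.85051714636248 q [ 0.0812  0.1207 -0.3493  0.6629  0.0397 -0.0839] grip -3.8012928705014936e-06 F [-0.4656  0.7231 -0.0789]
```

View pics/side25.png

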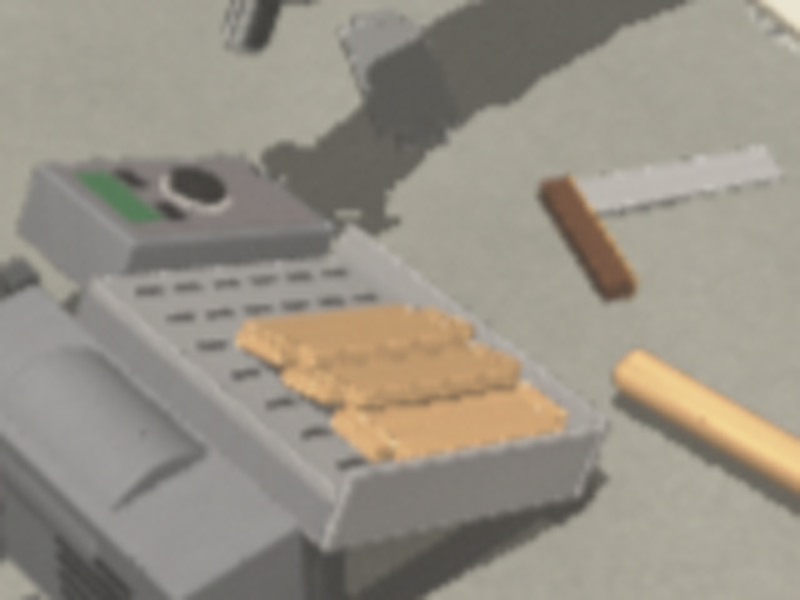

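View pics/top25.png

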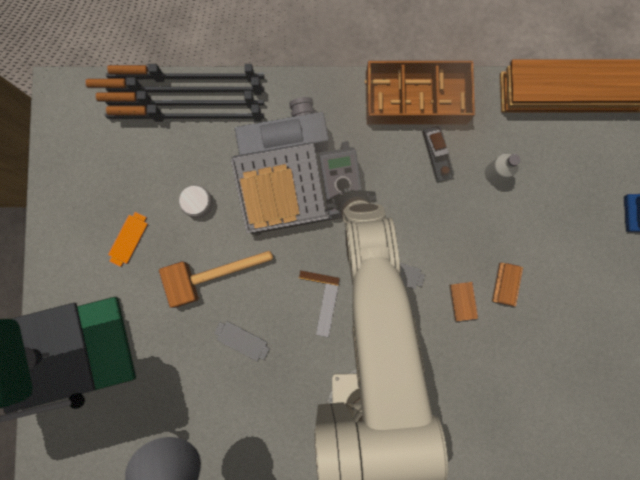

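Run:
```python
from h import *
print(bot.job_done(), bot.get_obs()["clock"])
```

```text
the job is handed in; nothing more can be done
the job is handed in; nothing more can be done
```

Both loose slats are laid on the tray and the start key has been pressed and released. I handed the job in at about 35.5 s; no verdict was reported.

- **Shingle:** in the last top-camera measurement, taken just before the key press, the right edges of the two new slats lay 41–42 mm and 81–82 mm right of the first slat's. That puts each about 40 mm right of the one before, a lap of about 20 mm. They lie straight up the slope, feet within a few mm of the ledge. The first slat had not measurably moved, and pictures after the key press show the slats and bystanders in place.
- **Key:** the force along the key's axis rose to about 4.3 N, then fell to 2–3 N at an estimated 4.2–4.8 mm of travel. That fits a click well short of the 7.2 mm bottom, but I read it from force and travel, as the key's position is not reported. The fingers then lifted clear, and the key looks up in the last side picture.

Two things disagreed:
- **Fingertip position:** the fingertips were not 11 mm ahead of the reported TCP. They touched the bench with the TCP reading about -22 mm at 66 mm opening. The camera showed this shift lying along the tool's own axis, so I worked from the measured tip position.
- **Side camera:** it read about 6 mm off the top camera at the tray. I placed the slats by the top camera and by contact force.

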